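Rebuild the two change-part stacks for the filling line

TASK

The washed change parts of the filling line lie about on the low bench riser; put them back on their stands, threaded over the pins and each lying flat on the one below. On the tall stand with the square base go, from the bottom up, the flanged disc, the plain sleeve and the ribbed collar; on the short stand with the round base go the hexagonal spacer and then, wide end down, the stepped reducer. Leave the beaker and the yellow canister cap where they are.

Things in the scene. Friction and masses are not known exactly. Their poses are not given: they have to be found in the camera images.
- tall_stand: stand fixed on the riser, a low wooden-topped bench shelf 100 mm high on which all the work stands: square grey base plate 76 x 76 mm, 14 mm thick, with an upright bare steel pin 12 mm in diameter at its centre; the pin's tip is 108 mm above the riser, its last 10 mm tapered to 4 mm. Origin: centre of the underside of the base, on the riser's top and on the pin's axis; z up.
- short_stand: stand fixed on the riser, a low wooden-topped bench shelf 100 mm high on which all the work stands: round grey base 78 mm in diameter, 12 mm thick, with an upright bare steel pin 12 mm in diameter at its centre; the pin's tip is 70 mm above the riser, its last 10 mm tapered to 4 mm. Origin: centre of the underside of the base, on the riser's top and on the pin's axis; z up.
- flanged_disc_mid (a point): flanged strainer disc, loose, plain steel, about 0.18 kg, 32 mm high in all: a flat round flange 64 mm in diameter and 10 mm thick with a ring of twelve dark dots on it, and on top of that a round hub 34 mm in diameter and 22 mm high, to grasp it by. A straight 20 mm hole runs right through along its z axis. Point: on its axis, half-way up; z axis up, stands upright at the start.
- sleeve_mid (a point): plain sleeve, loose, aluminium, about 0.12 kg: a smooth round tube 36 mm in diameter and 45 mm high. A straight 20 mm hole runs right through along its z axis. Point: on its axis, half-way up; z axis up, stands upright at the start.
- ribbed_collar_mid (a point): ribbed collar, loose, black plastic, about 0.07 kg: a round collar with fine upright ribs, 45 mm in diameter over the ribs, 26 mm high. A straight 20 mm hole runs right through along its z axis. Point: on its axis, half-way up; z axis up, stands upright at the start.
- hex_spacer_mid (a point): hexagonal spacer, loose, brass, about 0.2 kg: like a big nut, 42 mm across the flats (48 mm across the corners), 26 mm high. Its x axis points square to one of its flats (there is a flat every 60 degrees). A 20 mm (across flats) hexagonal hole runs right through along its z axis. Point: on its axis, half-way up; z axis up, stands upright at the start.
- stepped_reducer_mid (a point): stepped reducer, loose, white plastic, about 0.09 kg, 38 mm high: three round steps, 56 mm in diameter from the bottom to 8 mm, 44 mm from there to 18 mm, and 32 mm from there to the top; the wide end is down at the start, the 20 mm high top step is to grasp it by. A straight 20 mm hole runs right through along its z axis. Point: on its axis, half-way up; z axis up, stands upright at the start.
- beaker_mid (a point): bystander: clear measuring beaker, loose, 70 mm in diameter, 90 mm high, standing upright behind the gap between the two stands. Point: on its axis, half-way up.
- jerry_cap_mid (a point): bystander: yellow ribbed canister cap, loose, 62 mm in diameter, 22 mm high, lying among the parts. Point: on its axis, half-way up.
- boom_tip (a point): fixed obstacle: free end of the filling machine's thin grey boom, a 10 mm rod that runs from here 0.34 m to the left (+y), falling from 0.37 to 0.28 m above the desk. A second rod, at 0.30 m height, crosses it 0.18 m left of here, along x from 0.09 m nearer to 0.1 m farther. Keep arm and gripper clear: pass above 0.4 m or stay right (-y) of this point.
There are look-alikes about, which are no part of the job. What is shaped like the part that bears hex_spacer_mid but green is not meant.

How it is judged:
By the outcome, as a careful person would: the job done as asked, in the order asked, and still so for the second after the job is handed in, with the robot touching nothing.
It also fails if it takes over 109 s, if anything falls off the work surface, if the arm or the gripper's body presses on something with over 40 N, if the wrist force passes 120 N, or if a joint passes its speed limit or range.

ROBOT

A 7-joint arm with a two-finger parallel gripper is mounted at the origin on a cart in front of the work surface, level with it; the furniture and walls round the work are solid. World frame = base frame: x ahead of the robot, y to its left, z up, the work surface at z = 0. Lengths are in m, angles in rad, forces in N, time in s.
With the tool pointing down it reaches from about 0.425 to 0.95 m from the base axis. Payload 4.7 kg.
Tool frame: the origin (TCP) lies midway between the tips of the shut fingers; the grasp point (between the pads) lies 19 mm behind it; z points along the fingers, x is the direction in which the jaws open and shut, and the axes are right-handed (so a half turn about z gives the same grasp; the last joint's range is limited). The gripper opens to 87 mm and grips with 3 to 60 N. Pads are 19 mm wide; open, the fingers measure 117 mm over their backs; the gripper's body (75 mm by 190 mm) begins 51 mm behind the grasp point.
Start: joints at [1.106, 0.469, -0.049, 1.532, 0.024, 1.141, -0.082], TCP at [0.285, -0.612, 0.19] pointing down, gripper open.
Joint ranges: [-2.59, 2.59], [-0.33, 1.99], [-1.39, 1.29], [0.1, 2.45], [-1.04, 4.18], [0.21, 1.99], [-2.66, 2.66]. Speed limits (rad/s): [2.57, 2.57, 3.14, 3.14, 3.14, 3.14, 3.14].

INTERFACE

Orientations are given as a rotation vector (axis times angle).
In Python, from bench import monitor, viewer, ticket gives the robot as it stands. The module is installed in compiled form; this text tells all that it offers.
- The arm moves only by the tool carry_out, never from a script. Its argument "rows" is a list of rows, each a list of 6 numbers: the shift along the world's x, y, z in cm, then the turn, a rotation vector about the world's x, y, z in rad. In form: [[tx, ty, tz, ax, ay, az], ...]. A call has 1 to 8 rows; each row is the pose to reach, as a shift and turn from the pose commanded when the call began; what a row does not reach only later rows make up. A row lasts 1/8 s, in which the tool goes at most 62.5 mm and 10.7 degrees, less where a joint would pass 70% of its speed; a pose out of reach is approached as far as the arm can. A call with a gripper value outside its range is refused whole. "grip" is the gripper's target within -1 to 1 (fully open at 1, half-way at 0, shut at -1), set as the call begins (left out, the last holds). The fingers move at their own pace and stop on an object; "newtons" is the grip in N (left out, the last holds). Time passes only in rows, so rows that repeat a pose let the fingers close. It gives the time, the measured TCP pose, the force and the opening at its end, in the units of the state.
- monitor.state(): the state, without advancing time (a new reading comes with each control period).
- viewer.grab_frame(name): name is "side" or "top"; returns a dict with "img" (420x560x3 uint8, blue, green, red), "fx", "fy", "cx", "cy" (pixels), "rvec" (rotation vector, rad) and "tvec" (3), from world to camera coordinates, as OpenCV has them. Camera axes: x right, y down, z forward; pixel columns grow to the right and rows downward; lengths in m; the calibration is good to about 2 mm. A picture is of the moment at which its call begins. There is no depth.
- ticket.finish_job(): hands the job in, once; it reports no verdict.
The state is a dict: "clock": time; "joint_positions": joint angles; "joint_velocities": joint speeds; "effort": joint torques, N m; "eef_pos": TCP position; "tcp_rot": TCP orientation; "contact_force": force on the tool from outside, world axes, zero at the start; "wrist_torque": the same for the moment, N m; "width": finger opening in m.
Only numpy, scipy, OpenCV 4.12 (cv2) and the standard library are available. Lean on these libraries where they do the work, as an engineer would, in place of code of your own. Each camera call takes 0.05 s, during which the arm holds its last target.

## Working session

There is one attempt and no reset: what is moved stays moved. The work goes in short steps, Python scripts to look and compute and a tool call to move; the robot and the scene stay as the last step left them, time stands still between calls to the robot, and variables do not carry over. Pictures are saved under pics/ and viewed, and the job is handed in when it is done.

Besides the shell and the picture viewer there is one more tool, called after ">>>" as name(argument=value, ...), one argument or row to a line, values as JSON. carry_out: Moves the arm, as the interface text tells. Its arguments: {"type":"object","properties":{"rows":{"type":"array","items":{"type":"array","items":{"type":"number"}}},"grip":{"type":"number"},"newtons":{"type":"number"}},"required":["rows"]}

```bash
mkdir -p pics
cat > h.py <<'E'
import numpy as np, cv2, sys
from bench import monitor, viewer, ticket
def grab(n,fn=None):
    f=viewer.grab_frame(n); 
    if fn: cv2.imwrite(fn,f['img'])
    return f
def KRt(f):
    K=np.array([[f['fx'],0,f['cx']],[0,f['fy'],f['cy']],[0,0,1.]])
    R=cv2.Rodrigues(np.array(f['rvec'],float))[0]
    return K,R,np.array(f['tvec'],float).ravel()
def ray(f,u,v,z):
    K,R,t=KRt(f); d=R.T@np.linalg.inv(K)@np.array([u,v,1.]); c=-R.T@t
    return c+d*(z-c[2])/d[2]
def proj(f,p):
    K,R,t=KRt(f); q=K@(R@np.array(p,float)+t); return q[:2]/q[2]
def crop(f,u0,v0,w,h,s,fn):
    cv2.imwrite(fn,cv2.resize(f['img'][v0:v0+h,u0:u0+w],None,fx=s,fy=s,interpolation=cv2.INTER_CUBIC))
E
python3 - <<'E'
from h import *
for n in('side','top'):
    f=grab(n,f'pics/{n}0.png'); K,R,t=KRt(f); print(n,K[0,0],K[0,2],K[1,2],'cam',-R.T@t); print(R)
print(monitor.state())
E
```

```text
side 458.8072942956899 284.34697627498815 207.062857051853 cam [0.60274394 0.85251349 0.62557079]
[[-0.99840451  0.05634135  0.00375407]
 [ 0.01748565  0.37170257 -0.92818718]
 [-0.05369072 -0.92664063 -0.37209469]]
top 460.4665103713352 278.780606369974 212.95258799255083 cam [ 0.47843919 -0.11784201  1.12622282]
[[-0.02894576 -0.99956036  0.00642173]
 [-0.99582596  0.02828009 -0.08678076]
 [ 0.086561   -0.00890686 -0.99620674]]
{'clock': 0.1, 'joint_positions': array([ 1.10607943,  0.46934187, -0.04860602,  1.53353996,  0.02411646,
        1.14096747, -0.08231738]), 'joint_velocities': array([-0.00317642, -0.00123205,  0.00043944, -0.00247255, -0.00114729,
       -0.00087102,  0.00177022]), 'effort': array([ 1.04315808e-03, -5.09171462e+01, -8.11027153e-02, -2.36830205e+01,
       -6.15713303e-02,  3.44857969e-02,  7.09983897e-05]), 'eef_pos': array([ 0.28472627, -0.61138458,  0.1890318 ]), 'tcp_rot': array([-2.64846990e+00,  1.68816966e+00,  2.26561881e-03]), 'contact_force': array([ 0.23958145, -0.31233169,  0.70565934]), 'wrist_torque': array([0.05974817, 0.03872419, 0.02532385]), 'width': 0.08717845365239169}
```

View pics/top0.png

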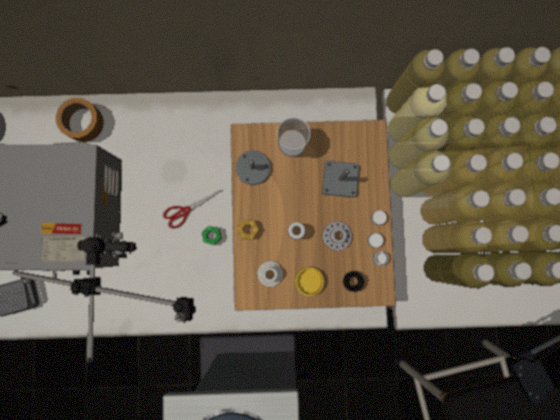

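View pics/side0.png

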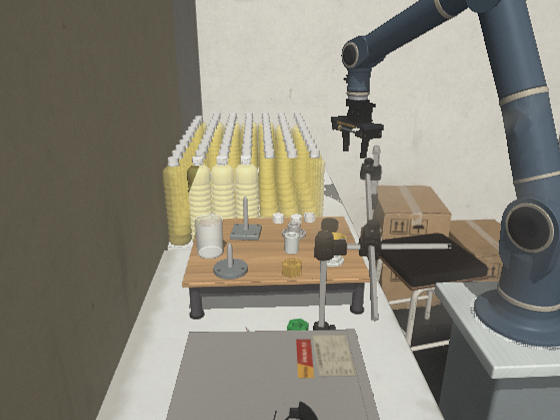

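Run:
```python
from h import *
f=grab('top'); crop(f,195,200,205,110,3.9,'pics/c1.png'); crop(f,225,110,175,100,4.5,'pics/c2.png')
f=grab('side'); crop(f,180,185,190,155,4,'pics/c3.png')
```

```text
(no output)
```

View pics/c1.png

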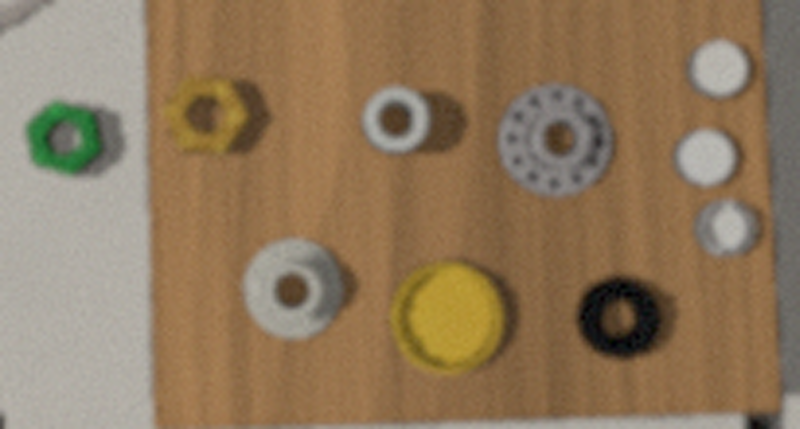

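View pics/c2.png

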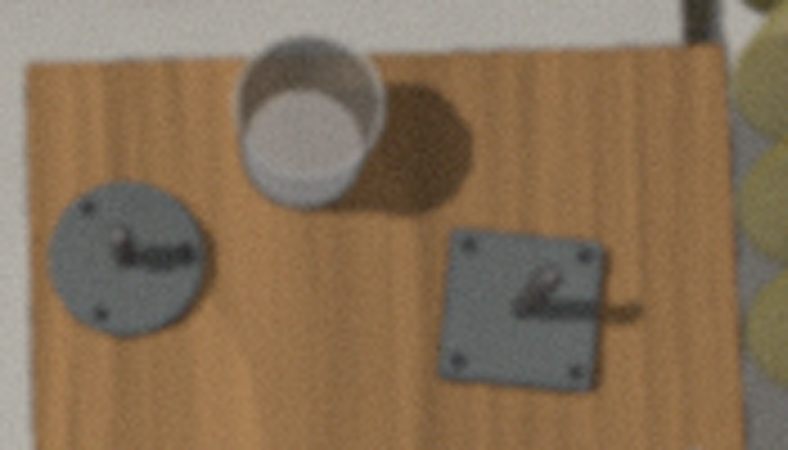

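View pics/c3.png

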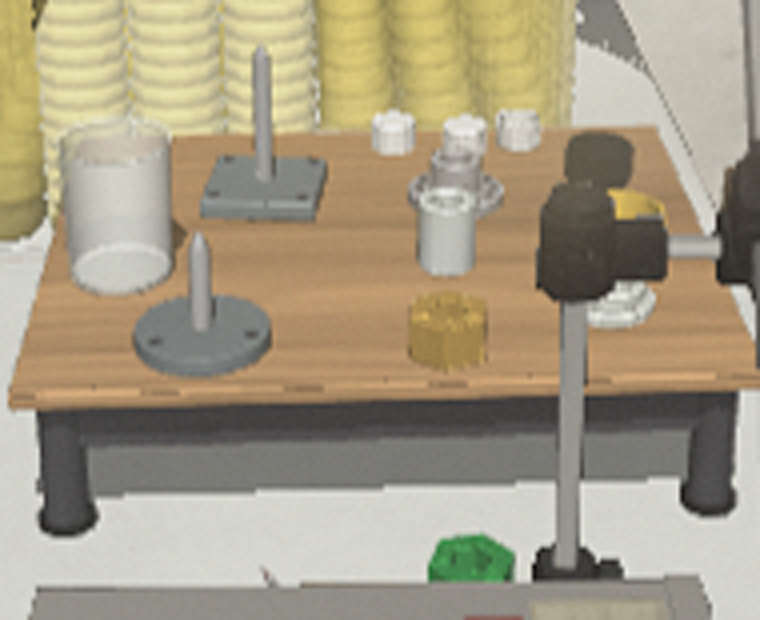

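Run:
```python
from h import *
f=grab('top'); 
def c1(n,x,y,z): p=ray(f,195+x/3.9-.4,200+y/3.9-.4,z);print(n,p.round(4))
def c2(n,x,y,z): p=ray(f,225+x/4.5-.4,110+y/4.5-.4,z);print(n,p.round(4))
c1('hex',207,115,.126);c1('green',66,138,.026);c1('sleeve',397,119,.145);c1('flange',554,140,.11);c1('hub',560,138,.132)
c1('redwide',291,289,.108);c1('redhole',292,291,.138);c1('collar',620,317,.126);c1('cap',453,313,.122)
c2('round',128,258,.112);c2('roundtip',121,235,.17)
c2('sq',(452+605+595+440)/4,(230+245+390+378)/4,.114);c2('sqtip',549,270,.208)
c2('beakertop',312,108,.19)
print('boomtip',ray(f,185,307,.37))
s=grab('side')
def s3(n,x,y,z): p=ray(s,180+x/4-.4,185+y/4-.4,z);print('S',n,p.round(4))
s3('sqtip',262,48,.208);s3('rtip',199,236,.17);s3('round',203,332,.112);s3('sleevetop',446,200,.145);s3('hex',449,309,.126)
```

```text
hex [ 0.5321 -0.0582  0.126 ]
green [0.5258 0.0343 0.026 ]
sleeve [ 0.5259 -0.1631  0.145 ]
flange [ 0.5132 -0.2532  0.11  ]
hub [ 0.5134 -0.2536  0.132 ]
redwide [ 0.4338 -0.1021  0.108 ]
redhole [ 0.434  -0.1031  0.138 ]
collar [ 0.4139 -0.2837  0.126 ]
cap [ 0.4185 -0.1917  0.122 ]
round [ 0.6711 -0.0725  0.112 ]
roundtip [ 0.6711 -0.0721  0.17  ]
sq [ 0.639 -0.267  0.114]
sqtip [ 0.6422 -0.2656  0.208 ]
beakertop [ 0.7239 -0.1624  0.19  ]
boomtip [0.39580683 0.03146303 0.37      ]
S sqtip [ 0.64   -0.2649  0.208 ]
S rtip [ 0.6715 -0.0697  0.17  ]
S round [ 0.6713 -0.0649  0.112 ]
S sleevetop [ 0.5271 -0.1626  0.145 ]
S hex [ 0.5325 -0.0593  0.126 ]
```

>>> carry_out(
  rows=[
    [0,4,8,0,0,0.15],
    [2,8,13,0,0,0.3],
    [3,13,13,0,0,0.45],
    [4,18,13,0,0,0.6],
    [5,23,13,0,0,0.75],
    [6,28,13,0,0,0.9],
    [7.5,31.2,13,0,0,1.05],
    [7.5,31.2,13,0,0,1.135],
  ],
  grip=1,
)

```text
clock: 1.3
eef_pos: [0.3614, -0.2968, 0.3206]
tcp_rot: [3.141, 0.014, 0.002]
contact_force: [-0.5, -0.6, 0.2]
width: 0.087
```

Run:
```python
from h import *
f=grab('top'); crop(f,200,215,70,40,11,'pics/hex1.png'); cv2.imwrite('pics/t1.png',f['img'])
s=grab('side'); crop(s,270,245,50,35,14,'pics/hex2.png')
```

```text
(no output)
```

View pics/hex1.png

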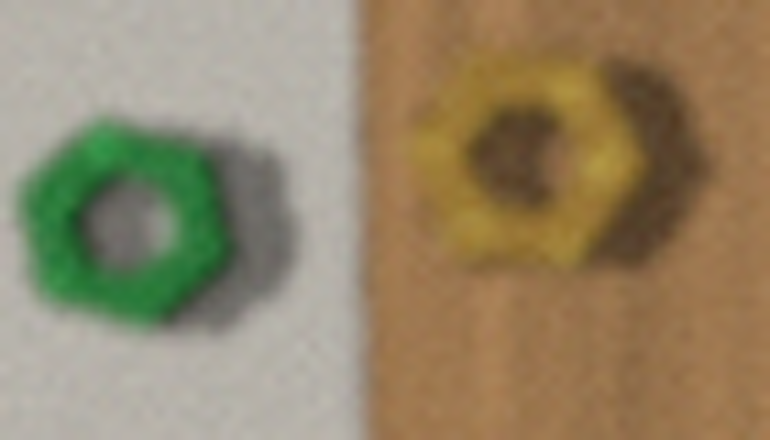

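View pics/hex2.png

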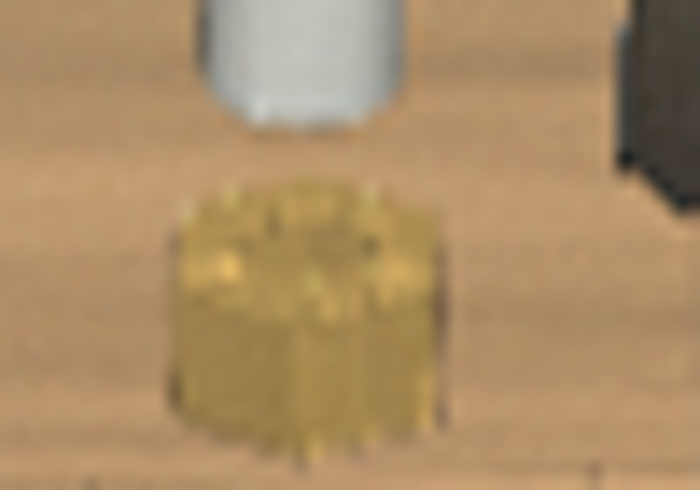

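View pics/t1.png

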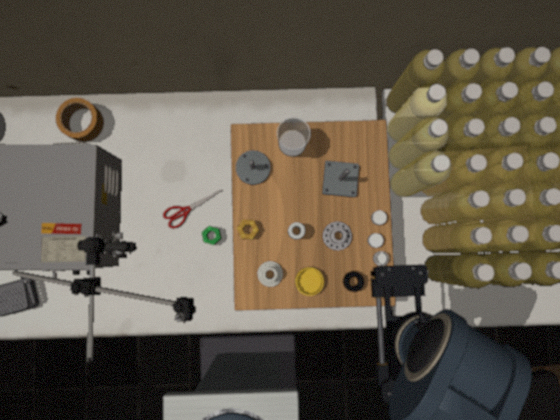

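>>> carry_out(
  rows=[
    [5,2,0,0,0,0],
    [10,3,-2,0,0,0],
    [15.2,4.5,-6,0,0,0],
    [15.2,4.5,-11,0,0,0],
    [15.2,4.5,-14,0,0,0],
    [15.2,4.5,-14,0,0,0],
    [15.2,4.5,-14,0,0,0],
  ],
)

```text
clock: 2.28
eef_pos: [0.5129, -0.2557, 0.1814]
tcp_rot: [3.141, -0.002, 0.004]
contact_force: [0.1, -0.8, 0.0]
width: 0.087
```

Run:
```python
from h import *
s=monitor.state();print(s['eef_pos'],s['tcp_rot'])
f=grab('side','pics/s2.png'); crop(f,200,60,200,200,3,'pics/s2c.png'); print(proj(f,[.5133,-.2534,.18]),proj(f,s['eef_pos']))
f=grab('top','pics/t2.png'); print(proj(f,s['eef_pos']))
```

```text
[ 0.51285638 -0.2557227   0.18140747] [ 3.14063834e+00 -2.46916429e-03  3.50181026e-03]
[294.06516538 207.42296094] [294.17338016 206.58785307]
[342.4642522  234.29418813]
```

View pics/s2c.png

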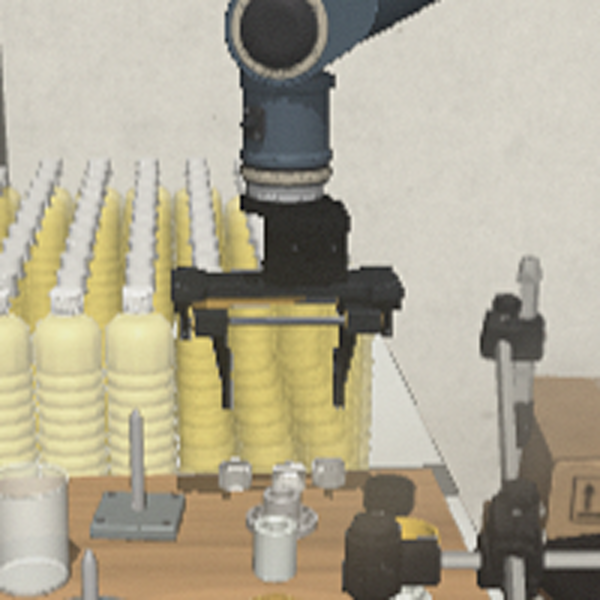

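View pics/t2.png

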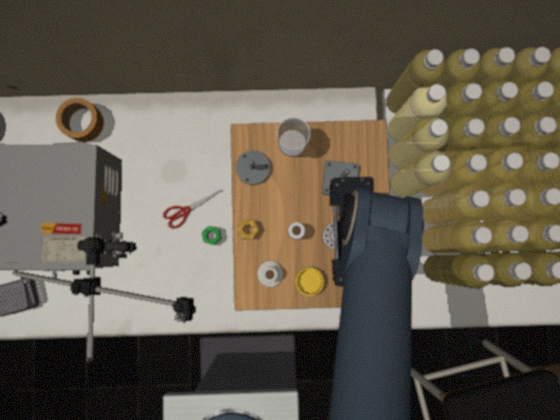

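>>> carry_out(
  rows=[
    [0,0,0,0,0,0],
    [0,0,0,0,0,0],
    [0,0,0,0,0,0],
    [0,0,0,0,0,0],
    [0,0,0,0,0,0],
    [0,0,0,0,0,0],
  ],
  grip=-0.15,
  newtons=25,
)

```text
clock: 3.12
eef_pos: [0.512, -0.2549, 0.1799]
tcp_rot: [-3.141, -0.0, 0.0]
contact_force: [0.1, -0.1, 0.1]
width: 0.0391
```

Run:
```python
from h import *
a=cv2.imread('pics/s2.png')[140:220,250:350]; f=grab('side','pics/s3.png'); b=f['img'][140:220,250:350]
cv2.imwrite('pics/s3c.png',cv2.resize(np.hstack([a,b]),None,fx=4,fy=4,interpolation=cv2.INTER_CUBIC))
print(monitor.state()['eef_pos'])
```

```text
[ 0.5119769  -0.25488339  0.17991606]
```

View pics/s3c.png

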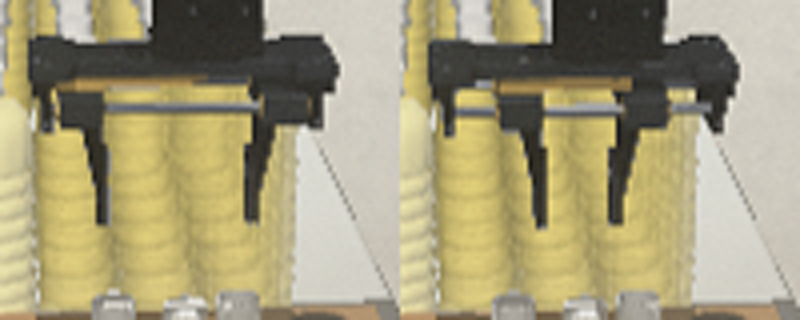

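Run:
```python
from h import *
f=grab('side'); print(proj(f,[.285,-.612,.19]),proj(f,[.512,-.255,.18]),proj(f,[.512,-.255,.21]),proj(f,[0,0,0]), proj(f,[.512,-.255,.25]))
print(proj(f,[.5134,-.2534,.132]))
i=cv2.imread('pics/side0.png'); cv2.imwrite('pics/s0c.png',cv2.resize(i[90:170,310:410],None,fx=6,fy=6))
```

```text
[353.96175559 163.56931412] [294.51552569 207.18581153] [294.6548289  196.41273533] [524.1210485  317.17673403] [294.84469828 181.72910127]
[293.81624245 224.26684013]
```

View pics/s0c.png

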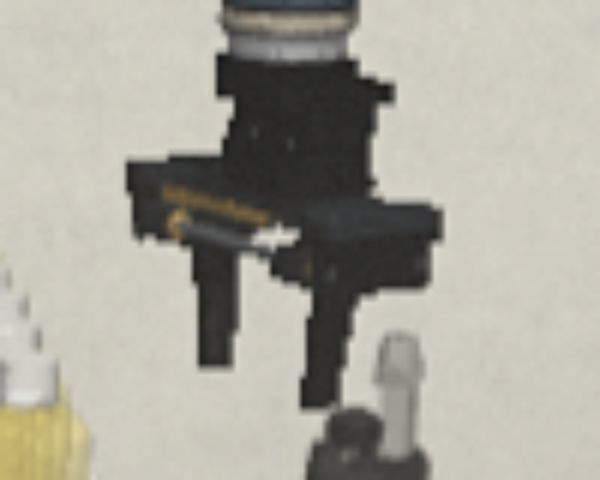

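View pics/s3.png

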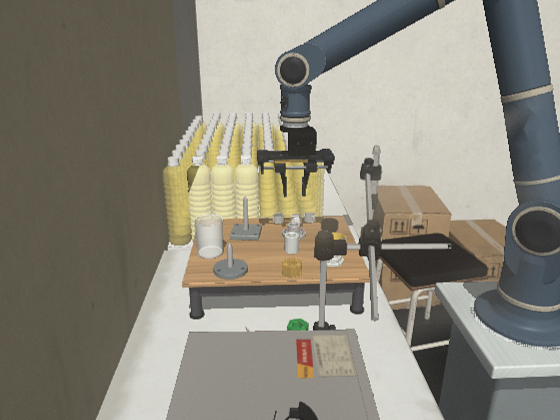

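>>> carry_out(
  rows=[
    [0.1,0.2,-1,0,0,0],
    [0.1,0.2,-2.5,0,0,0],
    [0.1,0.2,-4,0,0,0],
    [0.1,0.2,-5,0,0,0],
    [0.1,0.2,-5.8,0,0,0],
    [0.1,0.2,-5.8,0,0,0],
  ],
  grip=0.3,
)

```text
clock: 3.98
eef_pos: [0.5126, -0.2527, 0.1213]
tcp_rot: [-3.141, -0.0, 0.002]
contact_force: [-1.2, -0.2, -0.9]
width: 0.0565
```

Run:
```python
from h import *
f=grab('side'); crop(f,240,140,110,110,6,'pics/s4c.png')
s=monitor.state();print(s['eef_pos'],s['contact_force'],s['width'])
```

```text
[ 0.51305436 -0.25289818  0.12186433] [ 0.32829242 -0.16059306 -0.05089366] 0.056524342008127657
```

View pics/s4c.png

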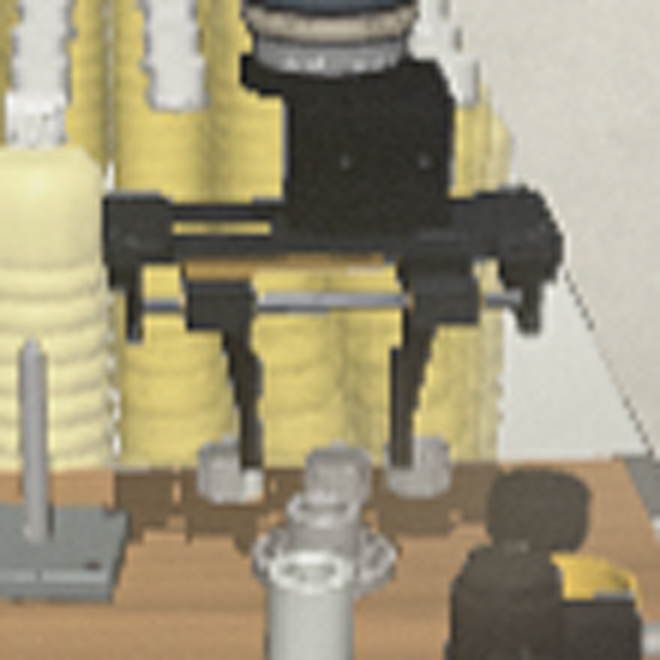

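>>> carry_out(
  rows=[
    [0,0,0,0,0,0],
    [0,0,0,0,0,0],
    [0,0,0,0,0,0],
    [0,0,0,0,0,0],
    [0,0,0,0,0,0],
  ],
  grip=-0.4,
  newtons=20,
)

```text
clock: 4.65
eef_pos: [0.513, -0.2529, 0.122]
tcp_rot: [-3.142, -0.0, -0.0]
contact_force: [-0.1, 0.3, -1.4]
width: 0.0267
```

>>> carry_out(
  rows=[
    [0,0,-0.5,0,0,0],
    [0,0,-1,0,0,0],
    [0,0,-1.2,0,0,0],
    [0,0,-1.3,0,0,0],
    [0,0,-1.4,0,0,0],
  ],
)

```text
clock: 5.28
eef_pos: [0.5131, -0.2529, 0.108]
tcp_rot: [-3.142, 0.0, -0.0]
contact_force: [0.0, -0.8, -0.7]
width: 0.0262
```

>>> carry_out(
  rows=[
    [0,0,-0.1,0,0,0],
    [0,0,-0.2,0,0,0],
  ],
)

```text
clock: 5.52
eef_pos: [0.513, -0.2529, 0.106]
tcp_rot: [3.142, -0.0, 0.0]
contact_force: [0.3, -0.9, -0.2]
width: 0.0263
```

>>> carry_out(
  rows=[
    [0,0,-0.1,0,0,0],
    [0,0,-0.2,0,0,0],
  ],
)

```text
clock: 5.78
eef_pos: [0.513, -0.2529, 0.1039]
tcp_rot: [-3.142, -0.0, -0.0]
contact_force: [-0.4, 0.7, 0.4]
width: 0.0262
```

>>> carry_out(
  rows=[
    [0,0,-0.1,0,0,0],
    [0,0,-0.2,0,0,0],
  ],
)

```text
clock: 6.02
eef_pos: [0.513, -0.2529, 0.1019]
tcp_rot: [-3.142, 0.0, -0.0]
contact_force: [0.5, -0.6, -0.0]
width: 0.0264
```

>>> carry_out(
  rows=[
    [0,0,-0.1,0,0,0],
    [0,0,-0.2,0,0,0],
  ],
)

```text
clock: 6.28
eef_pos: [0.513, -0.2529, 0.0999]
tcp_rot: [-3.142, 0.0, -0.0]
contact_force: [0.8, -0.5, -0.0]
width: 0.0262
```

Run:
```python
from h import *
f=grab('side'); crop(f,260,190,70,60,11,'pics/s5c.png')
s=monitor.state();print(s['eef_pos'],s['contact_force'],s['width'])
```

```text
[ 0.51299004 -0.25291106  0.09989764] [-0.48992324 -0.04586953 -0.86050912] 0.02606673120465742
```

View pics/s5c.png

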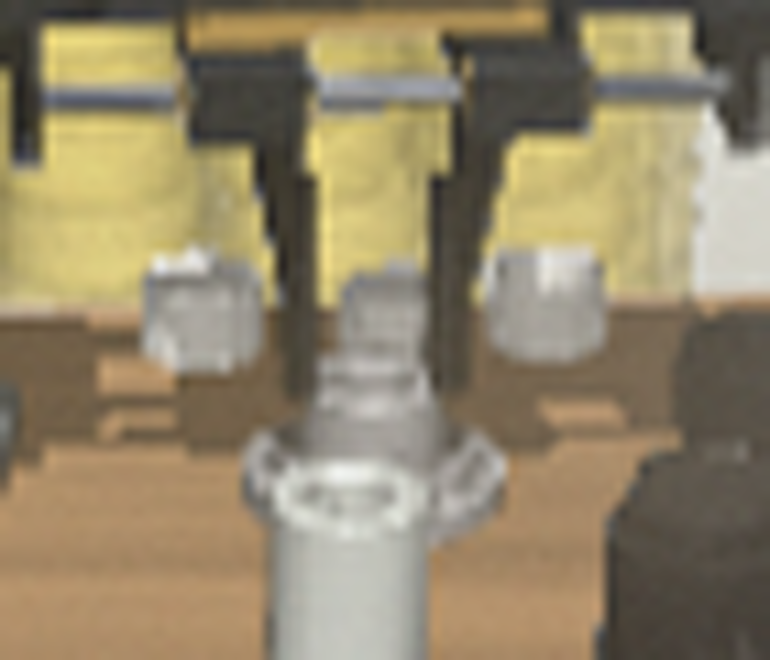

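>>> carry_out(
  rows=[
    [0,0,-0.1,0,0,0],
    [0,0,-0.1,0,0,0],
  ],
)

```text
clock: 6.58
eef_pos: [0.5131, -0.253, 0.0998]
tcp_rot: [3.141, -0.0, 0.0]
contact_force: [-1.5, 0.6, 5.7]
width: 0.0262
```

>>> carry_out(
  rows=[
    [0,0,-0.1,0,0,0],
    [0,0,-0.1,0,0,0],
  ],
)

```text
clock: 6.82
eef_pos: [0.5131, -0.253, 0.0997]
tcp_rot: [3.141, -0.0, 0.0]
contact_force: [-3.6, 1.4, 10.7]
width: 0.026
```

>>> carry_out(
  rows=[
    [0,0,-0.1,0,0,0],
    [0,0,-0.1,0,0,0],
  ],
)

```text
clock: 7.08
eef_pos: [0.5131, -0.253, 0.0996]
tcp_rot: [3.14, -0.0, 0.0]
contact_force: [-6.5, 1.5, 16.8]
width: 0.0262
```

>>> carry_out(
  rows=[
    [0,0,0.8,0,0,0],
    [0,0,0.8,0,0,0],
    [0,0,0.8,0,0,0],
    [0,0,0.2,0,0,0],
    [0,0,-0.4,0,0,0],
    [0,0,-0.5,0,0,0],
    [0,0,-0.5,0,0,0],
  ],
  grip=0.3,
)

```text
clock: 7.95
eef_pos: [0.5129, -0.2528, 0.0917]
tcp_rot: [-3.141, -0.0, 0.0]
contact_force: [-0.3, 0.4, 0.1]
width: 0.0563
```

>>> carry_out(
  rows=[
    [0,0,0,0,0,0],
    [0,0,0,0,0,0],
    [0,0,0,0,0,0],
    [0,0,0,0,0,0],
    [0,0,0,0,0,0],
  ],
  grip=-1,
  newtons=25,
)

```text
clock: 8.57
eef_pos: [0.5129, -0.2529, 0.0921]
tcp_rot: [3.142, 0.0, -0.0]
contact_force: [-1.1, 0.0, 0.4]
width: 0.0305
```

>>> carry_out(
  rows=[
    [0,0,0,0,0,0],
    [0,0,0,0,0,0],
    [0,0,0,0,0,0],
  ],
)

```text
clock: 8.95
eef_pos: [0.5129, -0.253, 0.0921]
tcp_rot: [3.142, -0.0, -0.0]
contact_force: [-0.5, -0.5, 2.0]
width: 0.0309
```

Run:
```python
from h import *
f=grab('side'); crop(f,260,190,70,60,11,'pics/s6c.png')
s=monitor.state();print(s['eef_pos'],s['contact_force'],s['width'])
```

```text
[ 0.51292522 -0.25295552  0.09206857] [-1.18426824  0.20528662  1.46029587] 0.031062689870017764
```

View pics/s6c.png

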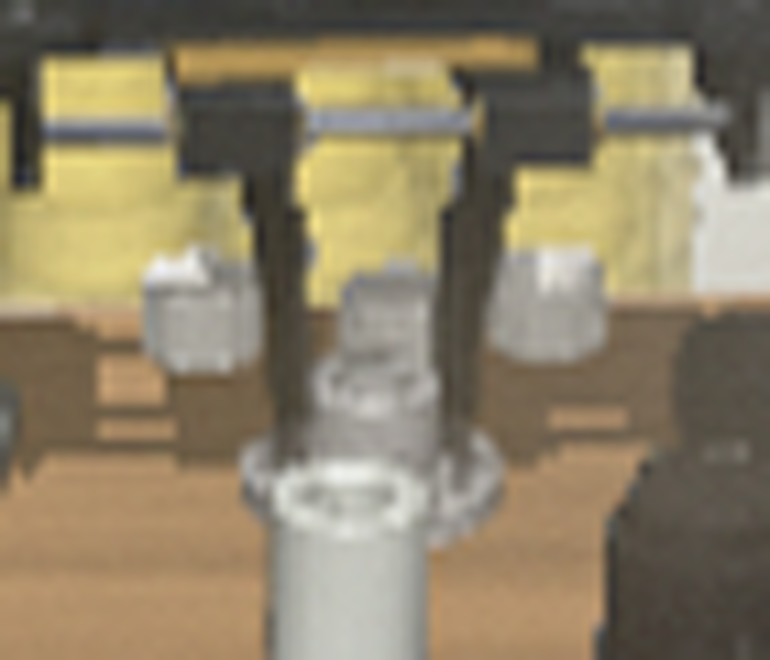

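>>> carry_out(
  rows=[
    [0,0,1,0,0,0],
    [0,0,3,0,0,0],
    [0,0,6,0,0,0],
    [0,0,10,0,0,0],
    [0,0,13,0,0,0],
    [0,0,13,0,0,0],
  ],
)

```text
clock: 9.75
eef_pos: [0.5147, -0.2533, 0.2247]
tcp_rot: [3.139, 0.0, 0.008]
contact_force: [0.7, 0.0, -2.2]
width: 0.0311
```

Run:
```python
from h import *
f=grab('side'); crop(f,260,130,70,60,11,'pics/s7c.png')
s=monitor.state();print(s['eef_pos'],s['contact_force'],s['width'])
```

```text
[ 0.51330445 -0.25294749  0.22261543] [ 0.39968039  0.00642936 -2.87795375] 0.030464934783050075
```

View pics/s7c.png

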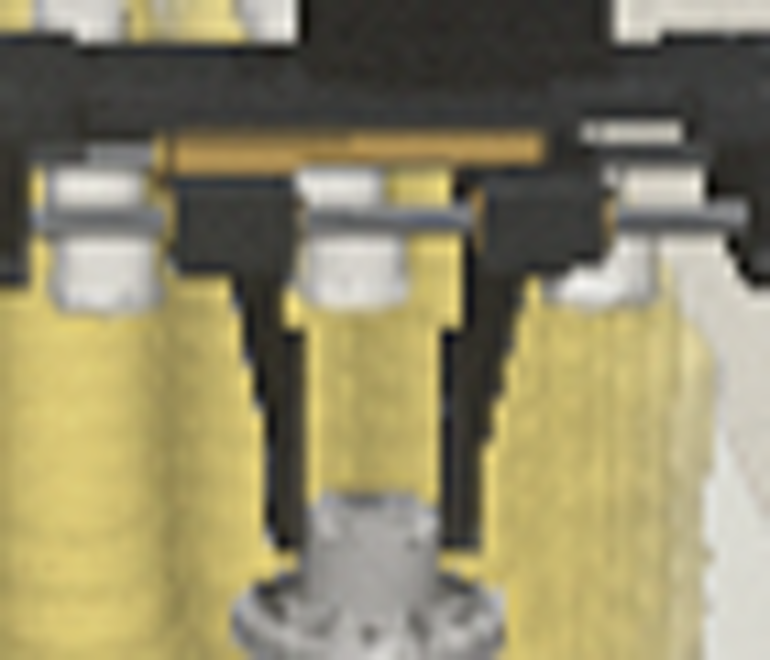

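>>> carry_out(
  rows=[
    [4,-0.3,0.3,0,0,0],
    [8,-0.8,0.3,0,0,0],
    [12,-1.2,0.3,0,0,0],
    [12.75,-1.3,0.3,0,0,0],
    [12.75,-1.3,0.3,0,0,0],
    [12.75,-1.3,0.3,0,0,0],
  ],
)

```text
clock: 10.55
eef_pos: [0.6391, -0.2661, 0.2244]
tcp_rot: [-3.142, 0.001, 0.003]
contact_force: [0.3, -0.1, -2.3]
width: 0.0306
```

```bash
cat > look.py <<'E'
from h import *
import sys
u,v,w,h,sc=map(int,sys.argv[2:7]); f=grab(sys.argv[1]); crop(f,u,v,w,h,sc,sys.argv[7])
s=monitor.state();print(s['eef_pos'],s['contact_force'],s['width'])
E
python3 look.py side 205 130 80 110 7 pics/s8.png; python3 look.py top 280 130 140 100 5 pics/t8.png
```

```text
[ 0.63924477 -0.26620392  0.22483131] [ 0.354328    1.3114568  -1.25918666] 0.030723462971415653
[ 0.63944859 -0.26623182  0.22516596] [ 0.73858299  0.38888472 -2.51407328] 0.03089352009531313
```

View pics/s8.png

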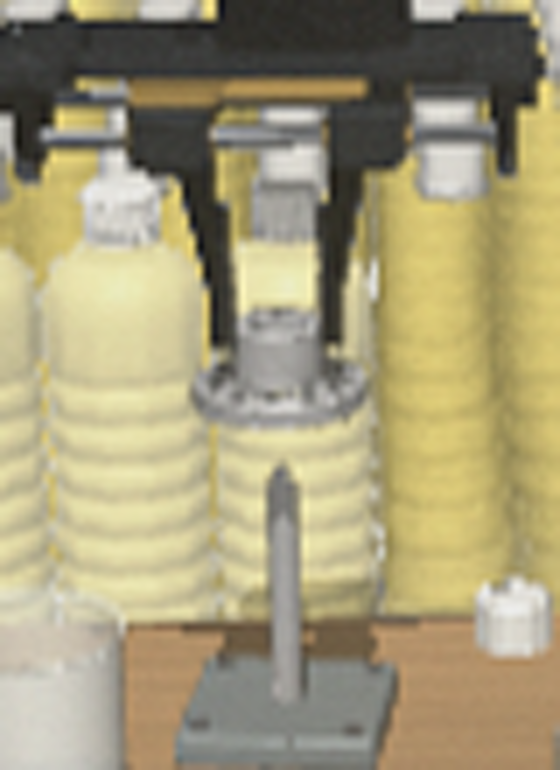

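View pics/t8.png

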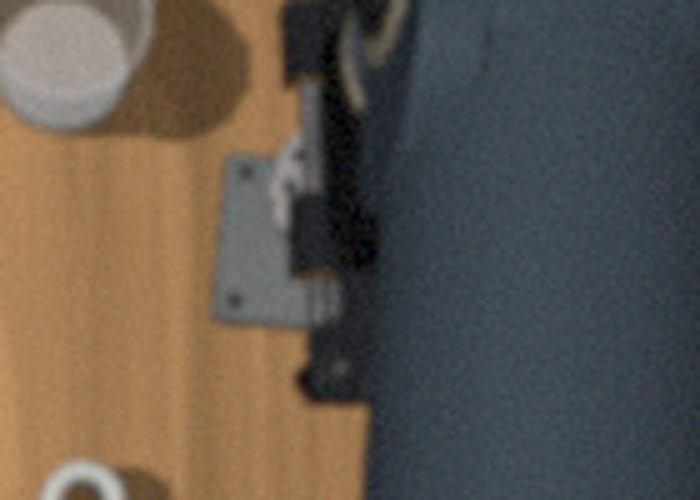

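>>> carry_out(
  rows=[
    [0,0,-1.5,0,0,0],
    [0,0,-3,0,0,0],
    [0,0,-4.5,0,0,0],
    [0,0,-6,0,0,0],
    [0,0,-7.5,0,0,0],
    [0,0,-8.5,0,0,0],
    [0,0,-9.5,0,0,0],
    [0,0,-10,0,0,0],
  ],
)

```text
clock: 11.65
eef_pos: [0.6404, -0.2659, 0.1243]
tcp_rot: [-3.141, -0.0, 0.001]
contact_force: [0.7, -0.2, -2.1]
width: 0.0308
```

```bash
python3 look.py side 205 150 80 110 7 pics/s9.png
```

```text
[ 0.64011135 -0.26585343  0.12392678] [-0.83635114 -1.03677697 -2.32751088] 0.0309245641285187
```

View pics/s9.png

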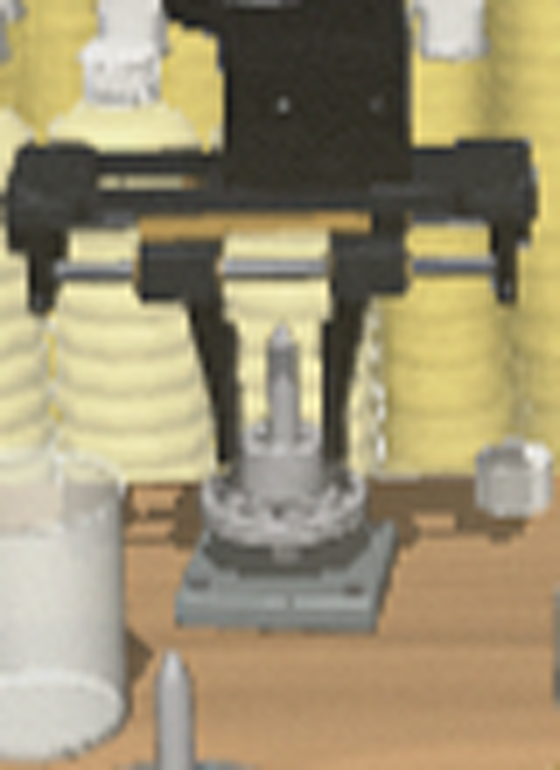

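>>> carry_out(
  rows=[
    [0,0,-0.6,0,0,0],
    [0,0,-1.2,0,0,0],
    [0,0,-1.5,0,0,0],
    [0,0,-1.6,0,0,0],
    [0,0,-1.7,0,0,0],
    [0,0,-1.75,0,0,0],
  ],
)

```text
clock: 12.45
eef_pos: [0.6406, -0.2659, 0.1076]
tcp_rot: [3.142, 0.0, 0.0]
contact_force: [-0.6, -0.1, -1.5]
width: 0.0309
```

>>> carry_out(
  rows=[
    [0,0,-0.1,0,0,0],
    [0,0,-0.15,0,0,0],
    [0,0,-0.15,0,0,0],
  ],
)

```text
clock: 12.82
eef_pos: [0.6405, -0.266, 0.1062]
tcp_rot: [3.142, -0.0, 0.0]
contact_force: [-1.0, 1.2, -0.9]
width: 0.0306
```

>>> carry_out(
  rows=[
    [0,0,0,0,0,0],
    [0,0,0,0,0,0],
    [0,0,0,0,0,0],
    [0,0,0,0,0,0],
  ],
  grip=0,
)

```text
clock: 13.32
eef_pos: [0.6406, -0.2659, 0.1061]
tcp_rot: [3.142, 0.0, 0.0]
contact_force: [0.1, -0.2, 0.7]
width: 0.0434
```

```bash
python3 look.py side 205 150 80 110 7 pics/s10.png
```

```text
[ 0.64054444 -0.26594106  0.10601871] [-0.69438727 -0.5393498   0.31435301] 0.043349773266420484
```

View pics/s10.png

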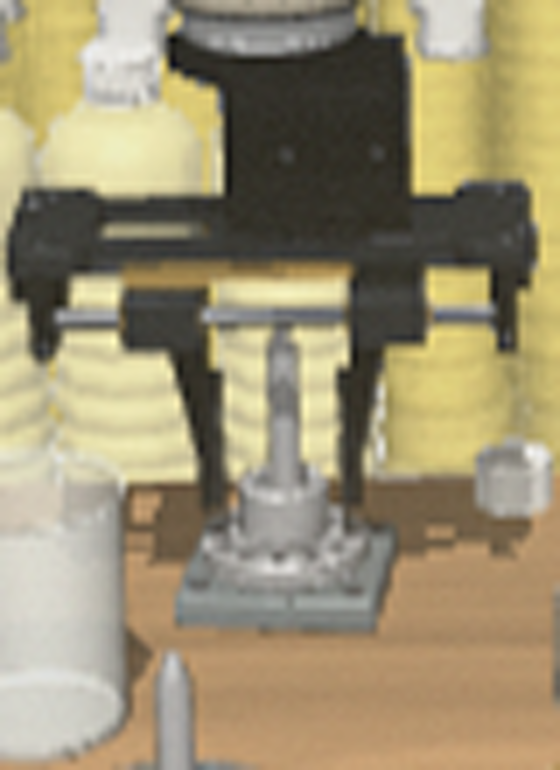

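>>> carry_out(
  rows=[
    [0,0,5,0,0,0],
    [0,0,10,0,0,0],
    [-3,3,10.4,0,0,0],
    [-7,6.5,10.4,0,0,0],
    [-11,9.9,10.4,0,0,0],
    [-11.4,10.3,8,0,0,0],
    [-11.4,10.3,4,0,0,0],
    [-11.4,10.3,4,0,0,0],
  ],
  grip=0.5,
)

```text
clock: 14.38
eef_pos: [0.5241, -0.1625, 0.1438]
tcp_rot: [-3.14, -0.0, 0.009]
contact_force: [-0.3, -0.1, -0.3]
width: 0.0654
```

```bash
python3 look.py side 240 130 100 120 6 pics/s11.png;python3 look.py top 220 140 180 160 4 pics/t11.png
```

```text
[ 0.52591576 -0.16276375  0.14561044] [ 1.11009299 -0.04328815 -0.22472323] 0.06522348997097774
[ 0.52715089 -0.16294433  0.14679571] [0.96013364 0.08407319 0.1202123 ] 0.06513560448199263
```

View pics/s11.png

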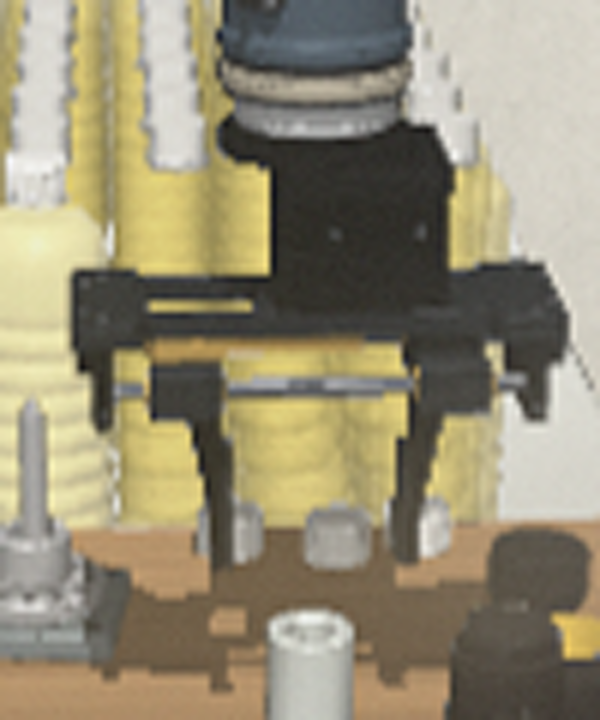

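View pics/t11.png

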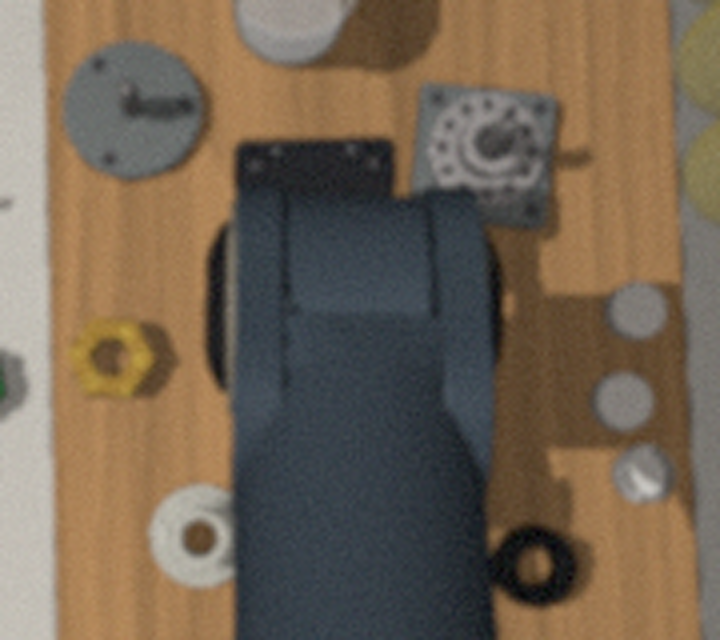

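>>> carry_out(
  rows=[
    [0,0,-2,0,0,0],
    [0,0,-4,0,0,0],
    [0,0,-6,0,0,0],
    [0,0,-7,0,0,0],
    [0,0,-7,0,0,0],
  ],
)

```text
clock: 15.1
eef_pos: [0.527, -0.1631, 0.0765]
tcp_rot: [3.142, -0.0, 0.001]
contact_force: [-0.3, -0.4, 0.3]
width: 0.0654
```

>>> carry_out(
  rows=[
    [0,0,0,0,0,0],
    [0,0,0,0,0,0],
    [0,0,0,0,0,0],
    [0,0,0,0,0,0],
    [0,0,0,0,0,0],
  ],
  grip=-1,
  newtons=25,
)

```text
clock: 15.72
eef_pos: [0.5263, -0.163, 0.0762]
tcp_rot: [3.141, -0.0, -0.001]
contact_force: [-1.2, -0.3, 3.4]
width: 0.0336
```

>>> carry_out(
  rows=[
    [0,0,1,0,0,0],
    [0,0,5,0,0,0],
    [0,0,10,0,0,0],
    [0,0,13.5,0,0,0],
    [0,0,13.5,0,0,0],
    [0,0,13.5,0,0,0],
  ],
)

```text
clock: 16.48
eef_pos: [0.5256, -0.1628, 0.2101]
tcp_rot: [-3.141, -0.0, 0.002]
contact_force: [-0.6, -0.6, -2.2]
width: 0.0336
```

```bash
python3 look.py side 240 130 100 120 6 pics/s12.png
```

```text
[ 0.52531028 -0.16277361  0.20952198] [-0.52088246 -0.21961354 -1.08189361] 0.03327004230173768
```

View pics/s12.png

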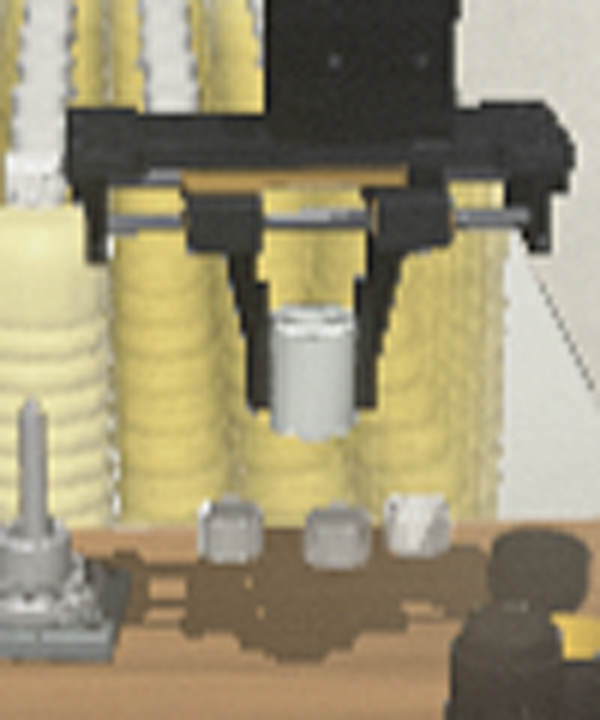

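>>> carry_out(
  rows=[
    [4,-3.5,0,0,0,0],
    [8,-7,0,0,0,0],
    [11,-9.9,0,0,0,0],
    [11.4,-10.3,0,0,0,0],
    [11.4,-10.3,0,0,0,0],
    [11.4,-10.3,0,0,0,0],
  ],
)

```text
clock: 17.27
eef_pos: [0.6397, -0.2644, 0.2105]
tcp_rot: [-3.141, -0.003, 0.002]
contact_force: [0.1, 0.3, -0.3]
width: 0.0333
```

```bash
python3 look.py side 205 130 80 110 7 pics/s13.png
```

```text
[ 0.63989845 -0.26455669  0.21105594] [ 0.01799877 -0.41420506 -0.68547542] 0.033676816699471895
```

View pics/s13.png

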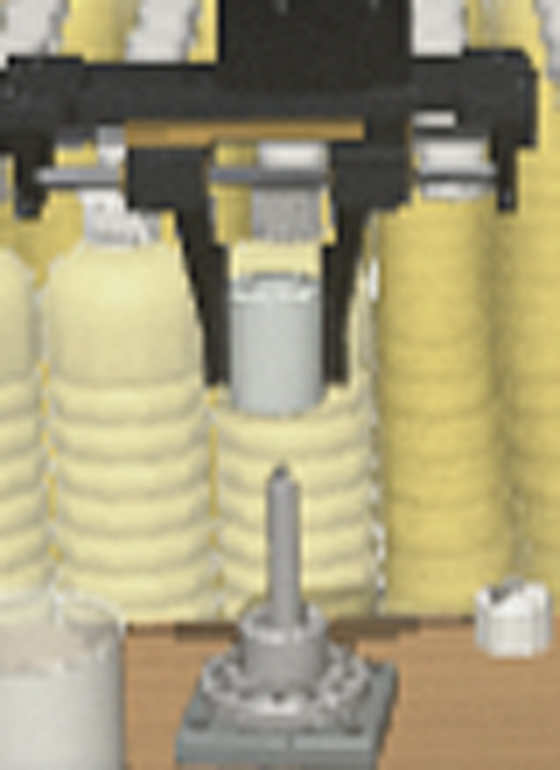

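>>> carry_out(
  rows=[
    [0,0,-1.5,0,0,0],
    [0,0,-3,0,0,0],
    [0,0,-4.5,0,0,0],
    [0,0,-6,0,0,0],
    [0,0,-7.5,0,0,0],
    [0,0,-8.3,0,0,0],
    [0,0,-8.7,0,0,0],
    [0,0,-8.7,0,0,0],
  ],
)

```text
clock: 18.32
eef_pos: [0.6406, -0.266, 0.124]
tcp_rot: [3.142, 0.0, 0.0]
contact_force: [0.3, 1.0, -1.4]
width: 0.0339
```

>>> carry_out(
  rows=[
    [0,0,-0.1,0,0,0],
    [0,0,-0.2,0,0,0],
    [0,0,-0.2,0,0,0],
  ],
)

```text
clock: 18.7
eef_pos: [0.6407, -0.266, 0.1223]
tcp_rot: [3.141, -0.0, 0.001]
contact_force: [0.5, -0.8, -0.7]
width: 0.0331
```

```bash
python3 look.py side 205 150 80 110 7 pics/s14.png
```

```text
[ 0.64073193 -0.26598709  0.12231522] [-0.16835252 -0.66977125  0.40434876] 0.03347619192868009
```

View pics/s14.png

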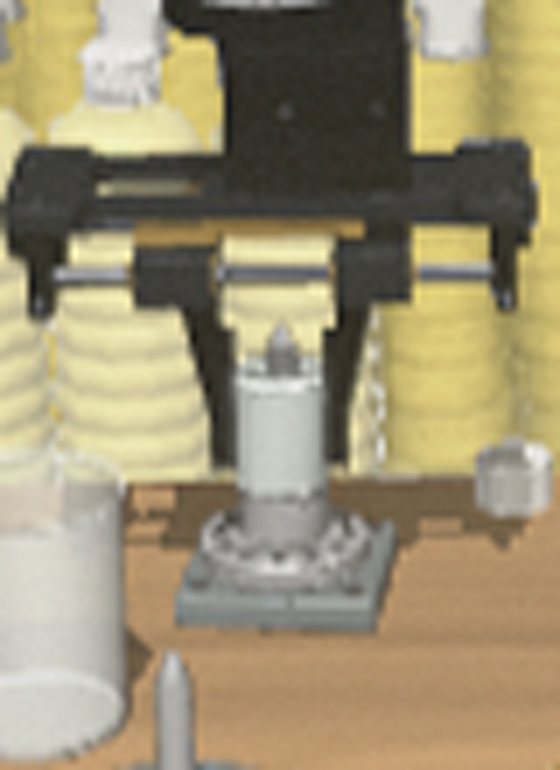

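>>> carry_out(
  rows=[
    [0,0,0,0,0,0],
    [0,0,0,0,0,0],
    [0,0,0,0,0,0],
    [0,0,2,0,0,0],
    [0,0,6,0,0,0],
    [0,0,10.8,0,0,0],
  ],
  grip=0.4,
)

```text
clock: 19.5
eef_pos: [0.6403, -0.2658, 0.232]
tcp_rot: [-3.141, -0.0, 0.0]
contact_force: [1.0, 0.0, 0.3]
width: 0.0605
```

>>> carry_out(
  rows=[
    [-5,-0.4,0,0,0,0],
    [-10,-0.8,0,0,0,0],
    [-15,-1.2,0,0,0,0],
    [-20,-1.6,-3,0,0,0],
    [-22.6,-1.8,-6,0,0,0],
    [-22.6,-1.8,-9,0,0,0],
    [-22.6,-1.8,-9,0,0,0],
    [-22.6,-1.8,-9,0,0,0],
  ],
)

```text
clock: 20.5
eef_pos: [0.4161, -0.2843, 0.1418]
tcp_rot: [3.14, 0.001, 0.004]
contact_force: [0.4, -0.5, -0.4]
width: 0.0609
```

```bash
python3 look.py side 200 130 180 120 4 pics/s15.png;python3 look.py top 220 140 180 160 4 pics/t15.png
```

```text
[ 0.41623256 -0.28433543  0.14182851] [-0.03886306  0.98659549 -0.84588603] 0.06079196618290571
[ 0.4161048  -0.28433478  0.14171802] [0.23288334 0.26708264 0.45547732] 0.06086590869659909
```

View pics/s15.png

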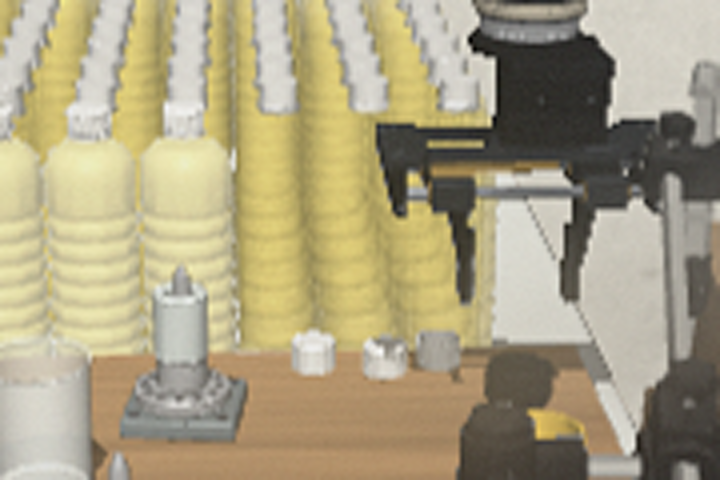

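View pics/t15.png

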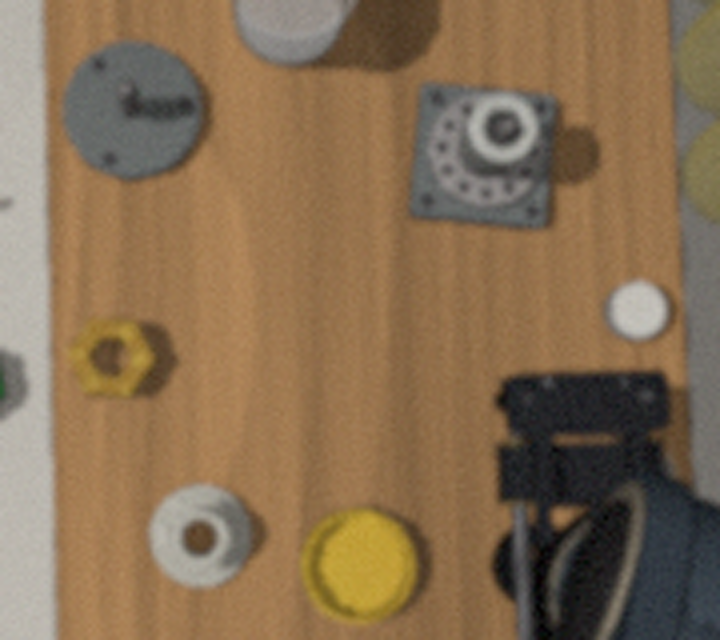

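>>> carry_out(
  rows=[
    [0,0,-2,0,0,0],
    [0,0,-4,0,0,0],
    [0,0,-6,0,0,0],
    [0,0,-6.8,0,0,0],
    [0,0,-6.8,0,0,0],
  ],
)

```text
clock: 21.22
eef_pos: [0.415, -0.2839, 0.0723]
tcp_rot: [3.142, 0.0, 0.001]
contact_force: [-0.1, -0.2, 0.6]
width: 0.0606
```

>>> carry_out(
  rows=[
    [0,0,0,0,0,0],
    [0,0,0,0,0,0],
    [0,0,0,0,0,0],
    [0,0,0,0,0,0],
  ],
  grip=-1,
  newtons=20,
)

```text
clock: 21.72
eef_pos: [0.4144, -0.2841, 0.0725]
tcp_rot: [3.141, -0.0, -0.0]
contact_force: [-1.7, -0.6, 5.5]
width: 0.0412
```

>>> carry_out(
  rows=[
    [0,0,1,0,0,0],
    [0,0,5,0,0,0],
    [0,0,10,0,0,0],
    [0,0,15,0,0,0],
    [0,0,15,0,0,0],
    [0,0,15,0,0,0],
  ],
)

```text
clock: 22.48
eef_pos: [0.414, -0.2836, 0.2216]
tcp_rot: [-3.141, -0.0, 0.001]
contact_force: [0.2, -0.5, -0.4]
width: 0.0409
```

```bash
python3 look.py side 270 130 100 120 6 pics/s16.png
```

```text
[ 0.41358762 -0.28342347  0.22083737] [-0.07873488 -0.06445857 -1.23803294] 0.04115068546687791
```

View pics/s16.png

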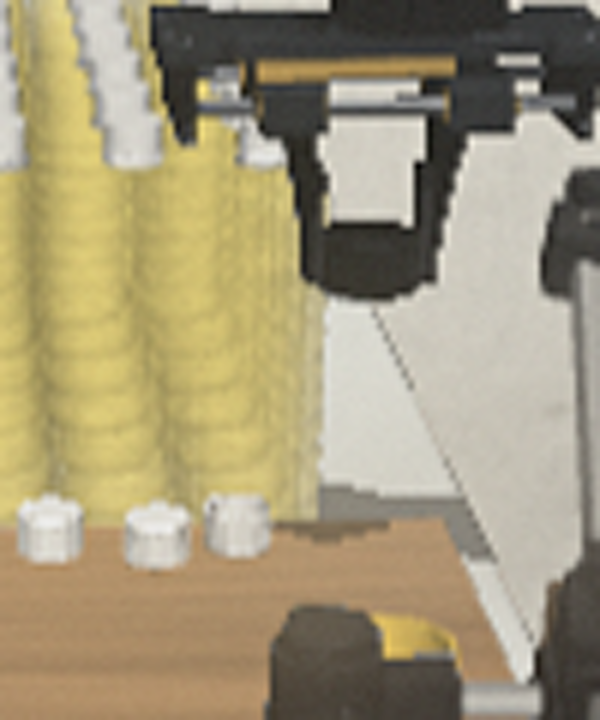

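>>> carry_out(
  rows=[
    [5,0.4,0,0,0,0],
    [10,0.8,0,0,0,0],
    [15,1.2,0,0,0,0],
    [20,1.6,0,0,0,0],
    [22.6,1.8,0,0,0,0],
    [22.6,1.8,-1,0,0,0],
    [22.6,1.8,-1,0,0,0],
    [22.6,1.8,-1,0,0,0],
  ],
)

```text
clock: 23.52
eef_pos: [0.639, -0.2667, 0.2116]
tcp_rot: [3.141, -0.002, -0.002]
contact_force: [1.1, -0.7, 0.6]
width: 0.041
```

```bash
python3 look.py side 205 130 80 110 7 pics/s17.png
```

```text
[ 0.63938853 -0.26668813  0.21213858] [-0.27624052 -0.03770318 -0.74799987] 0.04099005879324649
```

View pics/s17.png

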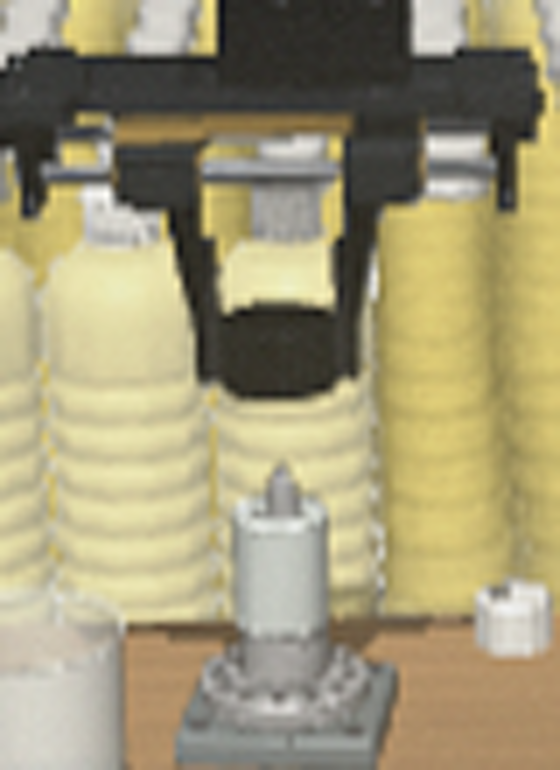

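>>> carry_out(
  rows=[
    [0,0,-1,0,0,0],
    [0,0,-2,0,0,0],
    [0,0,-3,0,0,0],
    [0,0,-4,0,0,0],
    [0,0,-4.7,0,0,0],
    [0,0,-4.8,0,0,0],
    [0,0,-4.9,0,0,0],
    [0,0,-4.9,0,0,0],
  ],
)

```text
clock: 24.58
eef_pos: [0.6406, -0.2659, 0.1636]
tcp_rot: [3.141, -0.0, 0.001]
contact_force: [-1.0, 1.2, 3.6]
width: 0.0413
```

```bash
python3 look.py side 205 130 80 110 7 pics/s18.png
```

```text
[ 0.64064265 -0.26589435  0.16354385] [-1.47626695  0.2488112   2.07374081] 0.04107818324306699
```

View pics/s18.png

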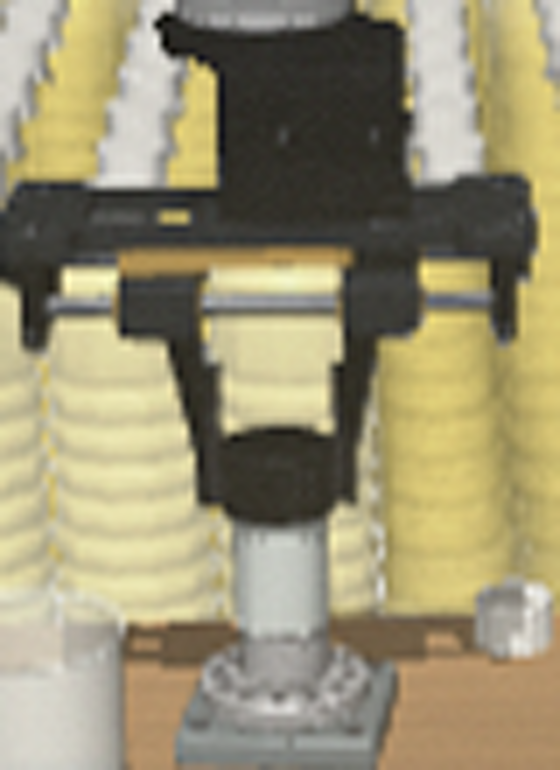

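>>> carry_out(
  rows=[
    [0,0,0,0,0,0],
    [0,0,0,0,0,0],
    [0,0,0,0,0,0],
    [0,0,2,0,0,0],
    [0,0,5,0,0,0],
    [0,0,8,0,0,0],
  ],
  grip=0.5,
)

```text
clock: 25.38
eef_pos: [0.6409, -0.2659, 0.2454]
tcp_rot: [3.141, 0.0, 0.002]
contact_force: [-0.0, 0.0, 0.5]
width: 0.0654
```

>>> carry_out(
  rows=[
    [-3,4,0,0,0,0],
    [-5,9,0,0,0,0],
    [-8,14,0,0,0,0],
    [-10,18,0,0,0,0],
    [-10.8,20.7,-3,0,0,0],
    [-10.8,20.7,-8,0,0,0],
    [-10.8,20.7,-9,0,0,0],
    [-10.8,20.7,-9,0,0,0],
  ],
)

```text
clock: 26.38
eef_pos: [0.5333, -0.0593, 0.154]
tcp_rot: [-3.142, 0.001, -0.002]
contact_force: [0.1, -0.3, 1.1]
width: 0.0649
```

```bash
python3 look.py side 160 60 240 180 3 pics/s19.png;python3 look.py top 180 130 220 180 3 pics/t19.png
```

```text
[ 0.53398973 -0.05925131  0.15468461] [-0.17235115 -0.10972134  0.91651651] 0.06500738760778142
[ 0.53423976 -0.05924372  0.15498234] [ 0.11606481 -0.42702034  0.30467631] 0.06530511412840706
```

View pics/s19.png

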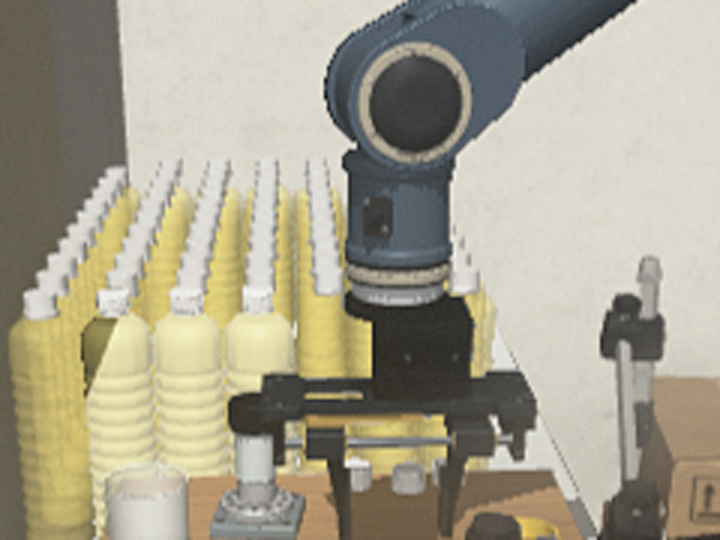

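View pics/t19.png

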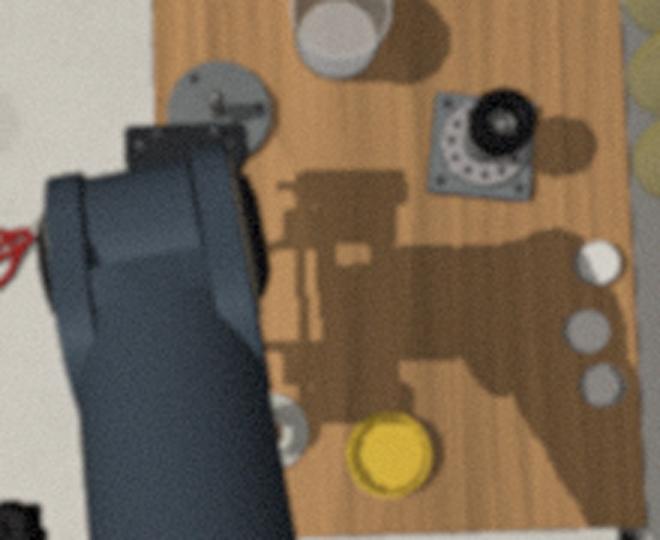

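>>> carry_out(
  rows=[
    [0,0,-2,0,0,0],
    [0,0,-4,0,0,0],
    [0,0,-6,0,0,0],
    [0,0,-7.5,0,0,0],
    [0,0,-8.1,0,0,0],
    [0,0,-8.1,0,0,0],
  ],
)

```text
clock: 27.22
eef_pos: [0.5329, -0.059, 0.0723]
tcp_rot: [-3.142, 0.0, -0.001]
contact_force: [0.2, 0.1, 0.4]
width: 0.0653
```

```bash
python3 look.py side 240 190 110 110 7 pics/s20.png
```

```text
[ 0.53308012 -0.05890565  0.07255294] [0.01192455 0.53912286 0.52768578] 0.06543061898826087
```

View pics/s20.png

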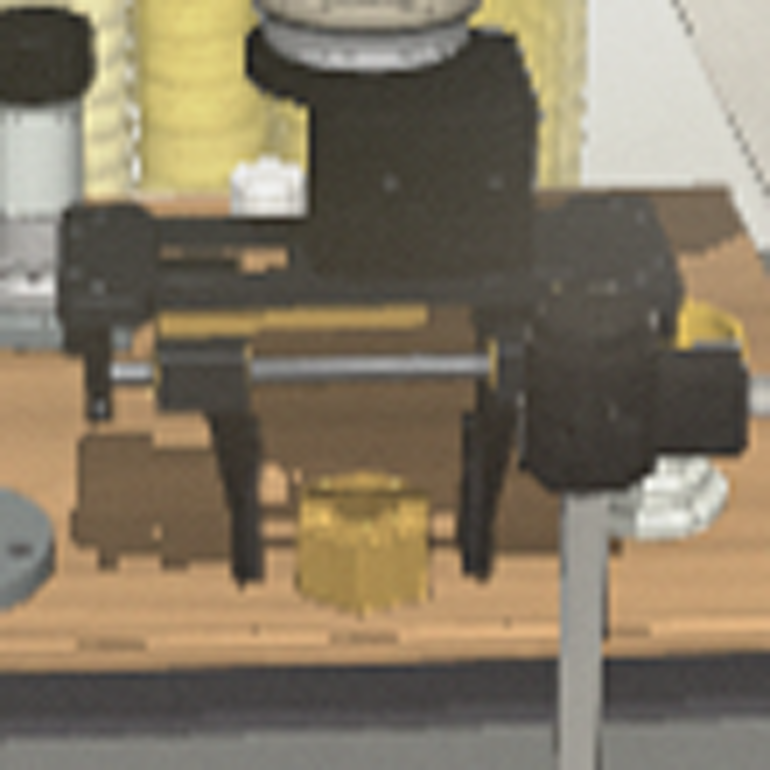

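Centred on the brass hexagon at crop (365,545). Closing.

>>> carry_out(
  rows=[
    [0,0,0,0,0,0],
    [0,0,0,0,0,0],
    [0,0,0,0,0,0],
    [0,0,0,0,0,0],
    [0,0,0,0,0,0],
    [0,0,0,0,0,0],
  ],
  grip=-1,
  newtons=30,
)

```text
clock: 28.02
eef_pos: [0.5324, -0.059, 0.0722]
tcp_rot: [3.141, -0.0, -0.0]
contact_force: [-2.6, -0.6, 4.2]
width: 0.0428
```

>>> carry_out(
  rows=[
    [0,0,1,0,0,0],
    [0,0,4,0,0,0],
    [0,0,8,0,0,0],
    [0,0,11,0,0,0],
    [0,0,11,0,0,0],
  ],
)

```text
clock: 28.65
eef_pos: [0.5343, -0.0588, 0.1843]
tcp_rot: [3.141, -0.0, 0.009]
contact_force: [0.5, 0.1, -2.2]
width: 0.0427
```

```bash
python3 look.py side 240 150 110 110 7 pics/s21.png
```

```text
[ 0.53275962 -0.05896355  0.18244283] [-0.18918103 -0.79623376 -3.16066981] 0.04287718622392126
```

View pics/s21.png

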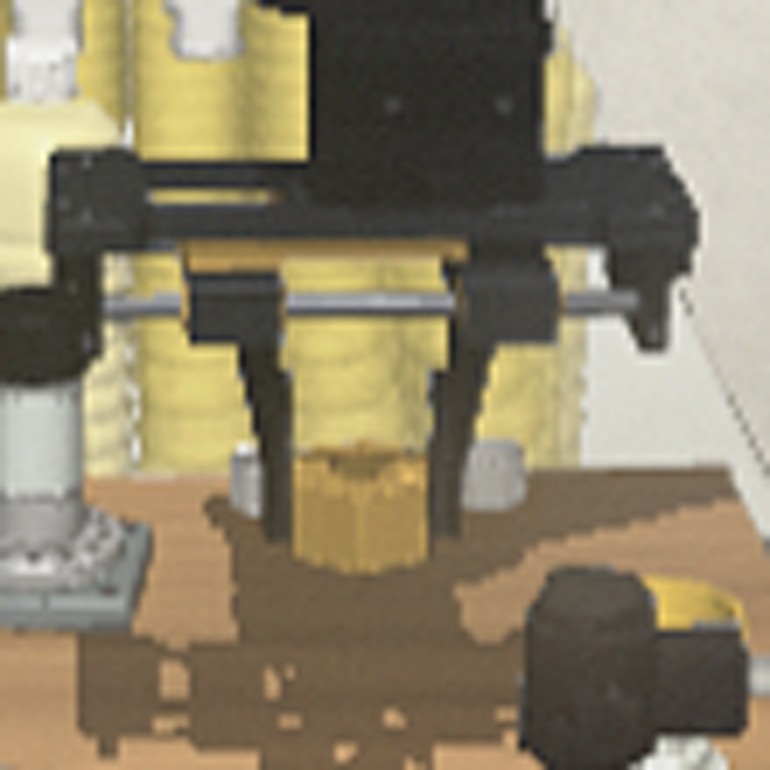

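>>> carry_out(
  rows=[
    [4,-0.3,0.5,0,0,0],
    [8,-0.7,1,0,0,0],
    [12,-1,1,0,0,0],
    [13.9,-1.3,1,0,0,0],
    [13.9,-1.3,1,0,0,0],
    [13.9,-1.3,1,0,0,0],
  ],
)

```text
clock: 29.45
eef_pos: [0.67, -0.0716, 0.1903]
tcp_rot: [-3.141, -0.001, 0.005]
contact_force: [1.1, 0.4, -2.2]
width: 0.043
```

```bash
python3 look.py side 185 150 100 130 6 pics/s22.png; python3 look.py top 180 100 160 120 5 pics/t22.png
```

```text
[ 0.67012792 -0.07169194  0.1909628 ] [ 0.41156087 -1.09799151 -2.66348683] 0.04293509415562333
[ 0.6703133  -0.07177671  0.1914473 ] [ 0.09687958  0.71293647 -2.13746   ] 0.04267066190934773
```

View pics/s22.png

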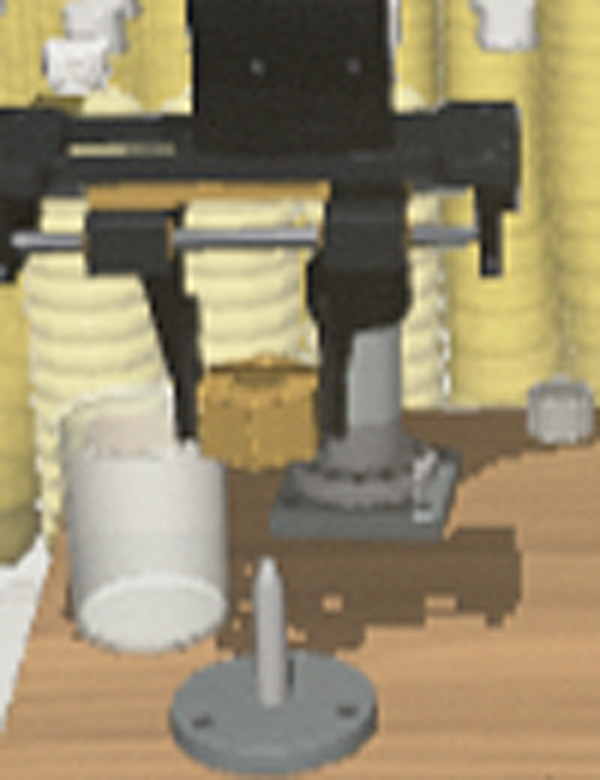

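View pics/t22.png

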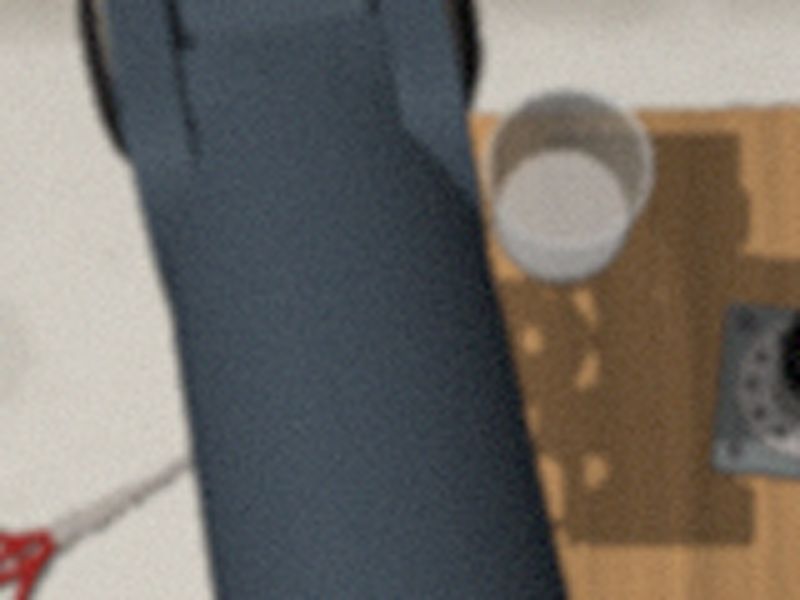

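>>> carry_out(
  rows=[
    [0,0,-1.5,0,0,0],
    [0,0,-3,0,0,0],
    [0,0,-4.5,0,0,0],
    [0,0,-6,0,0,0],
    [0,0,-7.5,0,0,0],
    [0,0,-8.5,0,0,0],
    [0,0,-9.5,0,0,0],
    [0,0,-10,0,0,0],
  ],
)

```text
clock: 30.55
eef_pos: [0.6713, -0.0719, 0.0913]
tcp_rot: [-3.142, -0.0, 0.001]
contact_force: [-0.5, 0.1, -3.5]
width: 0.0428
```

>>> carry_out(
  rows=[
    [0,0,-0.4,0,0,0],
    [0,0,-0.6,0,0,0],
    [0,0,-0.7,0,0,0],
    [0,0,-0.8,0,0,0],
    [0,0,-0.8,0,0,0],
  ],
)

```text
clock: 31.18
eef_pos: [0.6717, -0.0719, 0.0843]
tcp_rot: [3.142, -0.0, 0.001]
contact_force: [-0.1, -0.1, -1.6]
width: 0.0428
```

```bash
python3 look.py side 185 150 100 130 6 pics/s23.png
```

```text
[ 0.67172628 -0.07196613  0.08434501] [ 0.17476112  0.32587399 -0.48696661] 0.042530656953810746
```

View pics/s23.png

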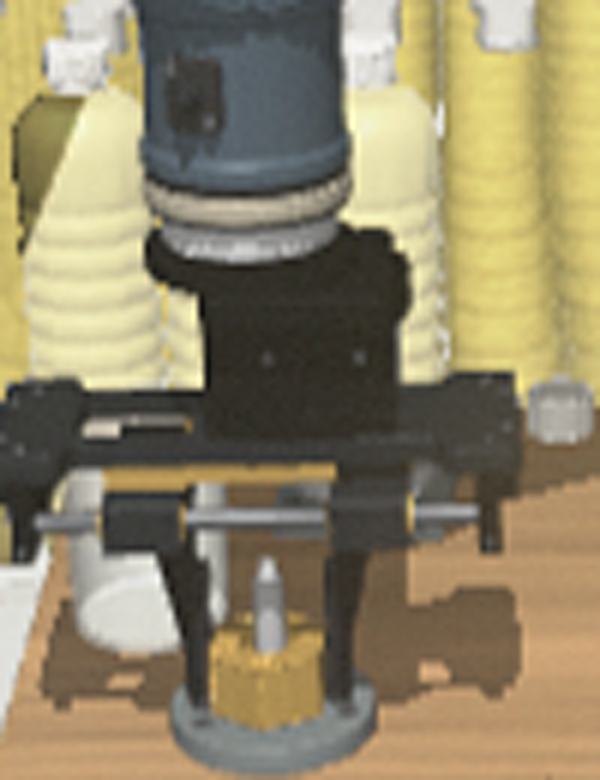

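>>> carry_out(
  rows=[
    [0,0,0,0,0,0],
    [0,0,0,0,0,0],
    [0,0,0,0,0,0],
    [0,0,2,0,0,0],
    [0,0,6,0,0,0],
    [0,0,11,0,0,0],
  ],
  grip=0.4,
)

```text
clock: 31.98
eef_pos: [0.6712, -0.0718, 0.1958]
tcp_rot: [-3.141, -0.0, 0.001]
contact_force: [0.2, -0.2, 1.3]
width: 0.061
```

>>> carry_out(
  rows=[
    [-4,-2,0,0,0,0],
    [-9,-3,0,0,0,0],
    [-14,-3,0,0,0,0],
    [-19,-3,0,0,0,0],
    [-23,-3.1,-2,0,0,0],
    [-23.7,-3.1,-5,0,0,0],
    [-23.7,-3.1,-6,0,0,0],
    [-23.7,-3.1,-6,0,0,0],
  ],
)

```text
clock: 32.98
eef_pos: [0.4355, -0.1027, 0.1346]
tcp_rot: [-3.141, -0.001, -0.002]
contact_force: [-0.2, 0.1, 0.2]
width: 0.0611
```

```bash
python3 look.py side 160 90 240 200 3 pics/s24.png; python3 look.py top 180 110 220 200 3 pics/t24.png
```

```text
[ 0.43603207 -0.10269736  0.13495662] [0.42388898 0.10494884 0.73686198] 0.060943219768957904
[ 0.43619431 -0.10276735  0.13506811] [0.10649875 0.41394445 0.07799937] 0.06098911387501309
```

View pics/s24.png

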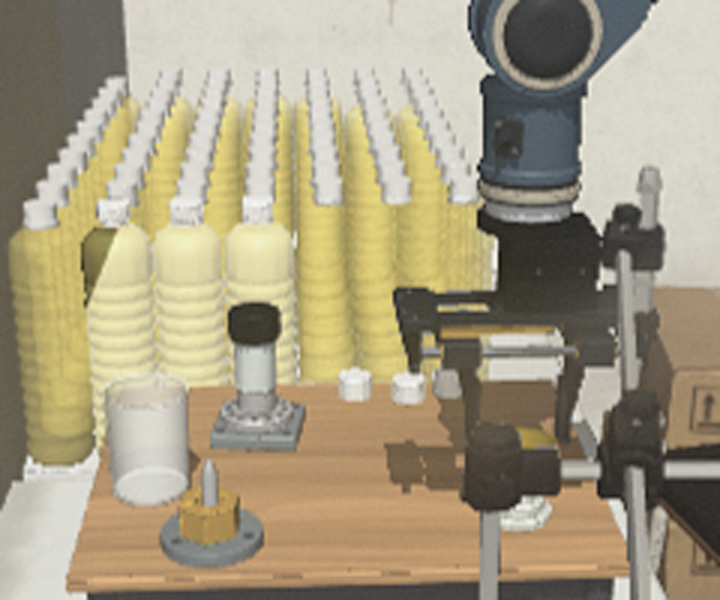

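View pics/t24.png

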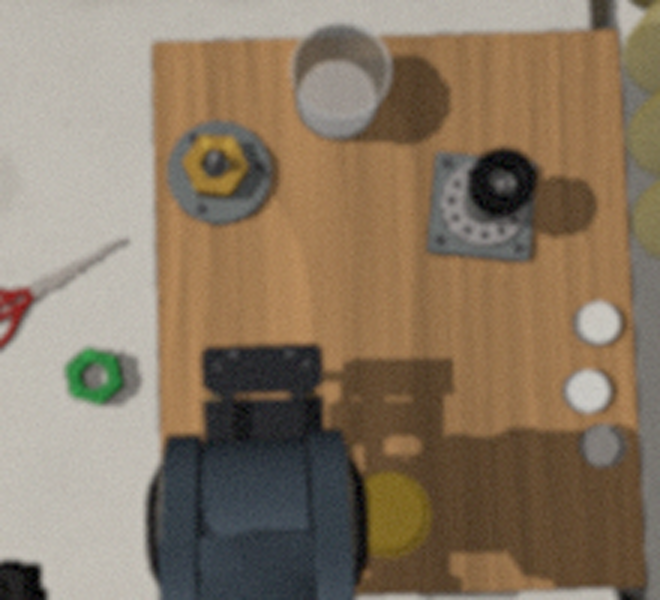

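>>> carry_out(
  rows=[
    [0,0,-2,0,0,0],
    [0,0,-3.5,0,0,0],
    [0,0,-4.4,0,0,0],
    [0,0,-4.4,0,0,0],
  ],
)

```text
clock: 33.58
eef_pos: [0.4343, -0.1027, 0.0895]
tcp_rot: [-3.141, -0.0, 0.002]
contact_force: [-0.2, 0.5, -0.2]
width: 0.061
```

>>> carry_out(
  rows=[
    [0,0,0,0,0,0],
    [0,0,0,0,0,0],
    [0,0,0,0,0,0],
    [0,0,0,0,0,0],
    [0,0,0,0,0,0],
    [0,0,0,0,0,0],
  ],
  grip=-1,
  newtons=20,
)

```text
clock: 34.33
eef_pos: [0.4344, -0.103, 0.0902]
tcp_rot: [3.141, -0.0, -0.0]
contact_force: [-1.3, -0.9, 3.1]
width: 0.0289
```

>>> carry_out(
  rows=[
    [0,0,1,0,0,0],
    [0,0,5,0,0,0],
    [0,0,10,0,0,0],
    [0,0,12,0,0,0],
    [0,0,12,0,0,0],
  ],
)

```text
clock: 34.95
eef_pos: [0.4357, -0.103, 0.2117]
tcp_rot: [3.14, -0.0, 0.006]
contact_force: [0.1, -0.0, -0.9]
width: 0.0292
```

```bash
python3 look.py side 270 130 120 130 6 pics/s25.png
```

```text
[ 0.43447957 -0.10296257  0.21016356] [ 0.34149036  0.48831518 -1.70390612] 0.028956918562206325
```

View pics/s25.png

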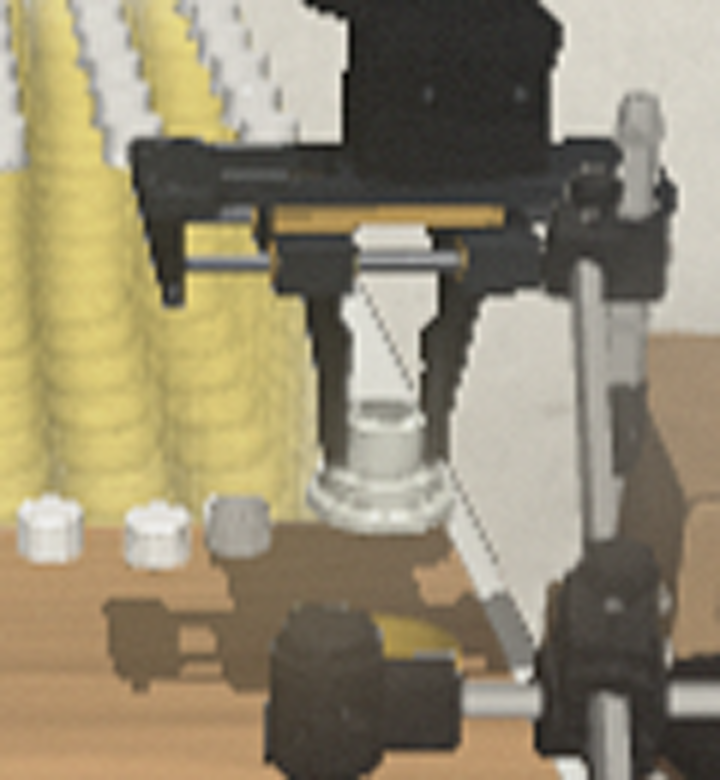

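>>> carry_out(
  rows=[
    [4,0,0,0,0,0],
    [9,0,0,0,0,0],
    [14,0.5,0,0,0,0],
    [19,2,0,0,0,0],
    [23,3,0,0,0,0],
    [23.7,3.1,-1,0,0,0],
    [23.7,3.1,-2,0,0,0],
    [23.7,3.1,-2,0,0,0],
  ],
)

```text
clock: 36.0
eef_pos: [0.6692, -0.0729, 0.1879]
tcp_rot: [3.141, -0.001, -0.007]
contact_force: [-0.7, 0.7, -1.1]
width: 0.0291
```

```bash
python3 look.py side 185 150 100 130 6 pics/s26.png
```

```text
[ 0.66989857 -0.07281018  0.18908754] [ 0.05673537 -0.58807921 -0.9221597 ] 0.028980170579448038
```

View pics/s26.png

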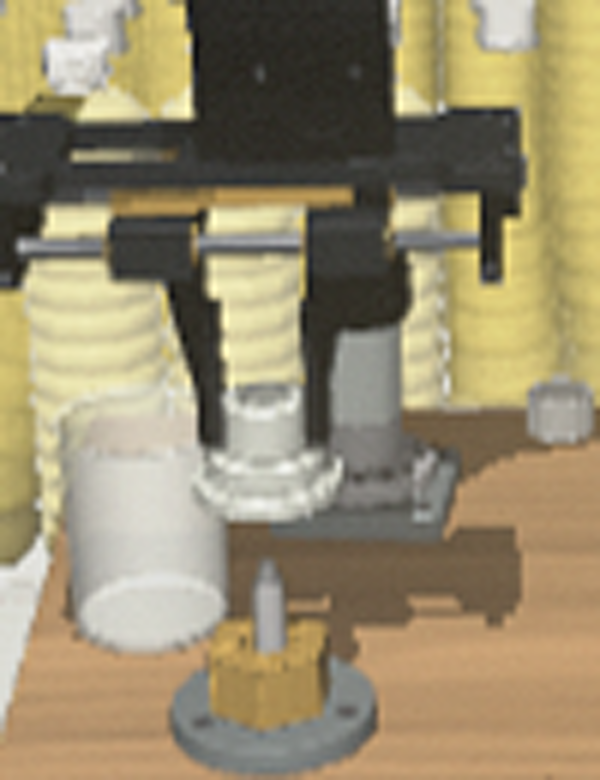

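>>> carry_out(
  rows=[
    [0,0,0,0,0,0],
    [0,0,-1,0,0,0],
    [0,0,-2,0,0,0],
    [0,0,-3,0,0,0],
    [0,0,-4,0,0,0],
    [0,0,-5,0,0,0],
    [0,0,-5.7,0,0,0],
    [0,0,-6,0,0,0],
  ],
)

```text
clock: 37.05
eef_pos: [0.6713, -0.0719, 0.1293]
tcp_rot: [-3.141, -0.0, 0.001]
contact_force: [-0.6, -0.2, -1.8]
width: 0.0295
```

>>> carry_out(
  rows=[
    [0,0,-0.1,0,0,0],
    [0,0,-0.2,0,0,0],
    [0,0,-0.2,0,0,0],
  ],
)

```text
clock: 37.42
eef_pos: [0.6718, -0.0719, 0.1283]
tcp_rot: [-3.142, 0.0, -0.001]
contact_force: [-0.2, -0.1, -0.3]
width: 0.0289
```

```bash
python3 look.py side 185 150 100 130 6 pics/s27.png
```

```text
[ 0.67169869 -0.07188391  0.12830319] [ 0.05783218 -0.3931232  -1.49775514] 0.029065874813599263
```

View pics/s27.png

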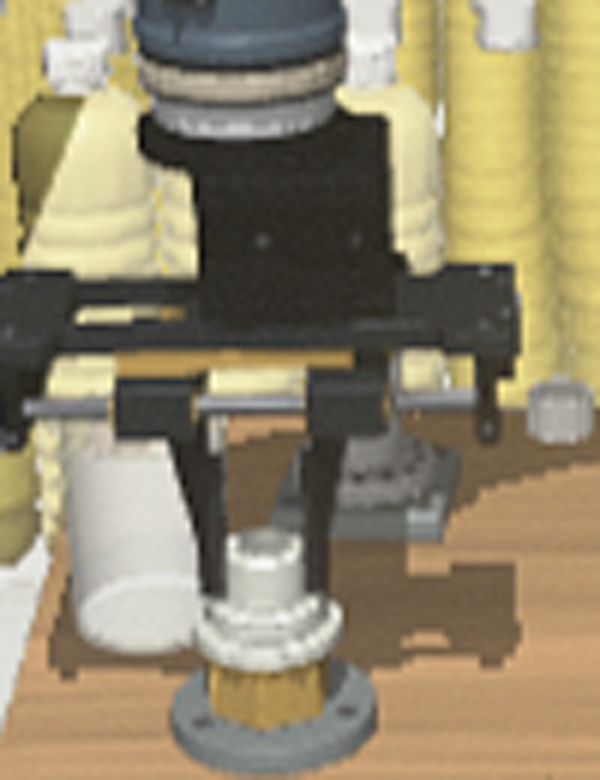

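>>> carry_out(
  rows=[
    [0,0,0,0,0,0],
    [0,0,0,0,0,0],
    [0,0,0,0,0,0],
    [0,0,2,0,0,0],
    [0,0,6,0,0,0],
    [0,0,11,0,0,0],
  ],
  grip=0.4,
)

```text
clock: 38.22
eef_pos: [0.6712, -0.0718, 0.2398]
tcp_rot: [-3.141, -0.0, 0.001]
contact_force: [0.5, 0.9, 0.1]
width: 0.0607
```

>>> carry_out(
  rows=[
    [-5,-3,1,0,0,0],
    [-10,-6,1,0,0,0],
    [-15,-9,1,0,0,0],
    [-18,-11,1,0,0,0],
    [-18,-11,1,0,0,0],
    [-18,-11,1,0,0,0],
    [-18,-11,1,0,0,0],
    [-18,-11,1,0,0,0],
  ],
)

```text
clock: 39.22
eef_pos: [0.4923, -0.1809, 0.2479]
tcp_rot: [-3.141, -0.003, -0.0]
contact_force: [-0.0, 0.3, 0.1]
width: 0.061
```

```bash
python3 look.py side 180 180 190 120 4 pics/s28.png; python3 look.py top 180 110 220 200 3 pics/t28.png
python3 - <<'E'
from h import *
f=grab('side'); t=grab('top')
print(proj(t,[.6711,-.0722,.176]),proj(t,[.6405,-.266,.217]))
crop(t,235,135,150,80,5,'pics/t29.png')
E
```

```text
[ 0.49209971 -0.18113299  0.24782652] [-0.63142894 -0.13652118 -1.02686002] 0.0606466359770677
[ 0.49195757 -0.18131384  0.2477873 ] [-1.26345979  0.65300605 -0.06335847] 0.061151016749666325
[251.37861538 161.25539206] [347.54806668 169.62584422]
```

View pics/s28.png

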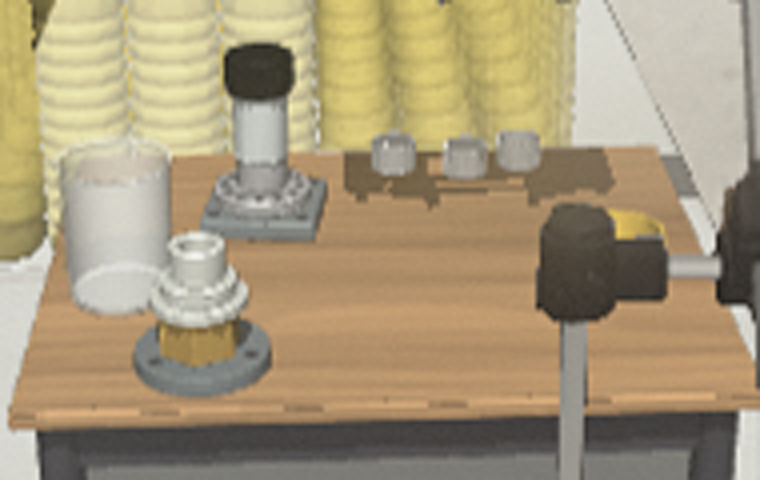

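View pics/t28.png

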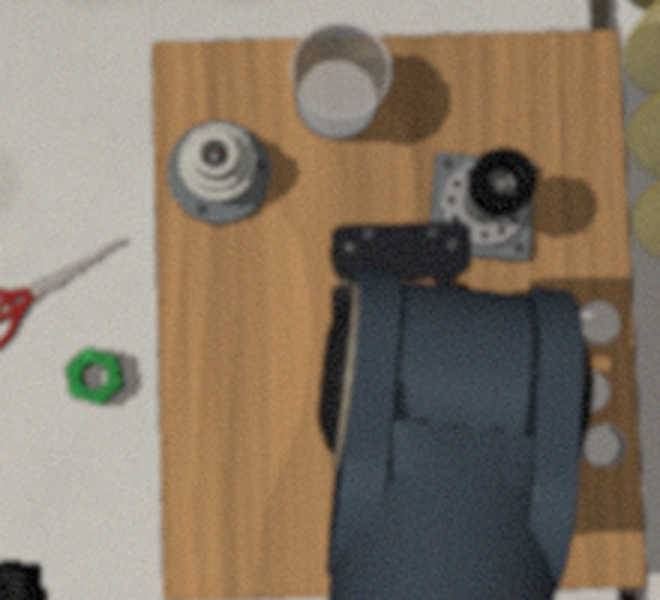

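View pics/t29.png

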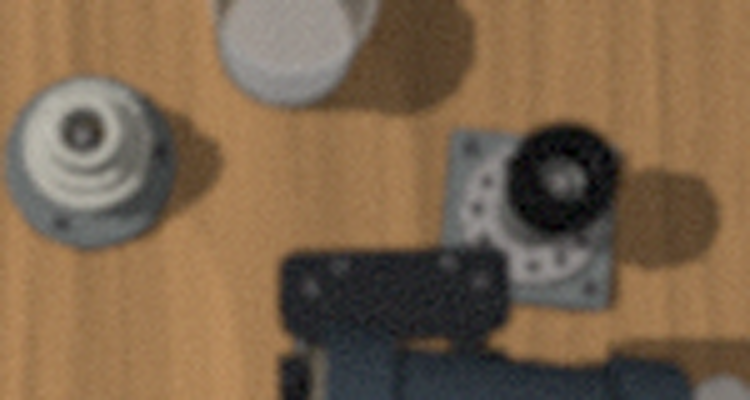

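```bash
python3 -c "
from bench import ticket; print(ticket.finish_job())"
```

```text
the job is handed in; nothing more can be done
None
```

I put all five parts on their stands and handed the job in at about 39 s.
- **Tall stand:** flanged disc, plain sleeve, then ribbed collar.
- **Short stand:** brass hexagonal spacer, then the stepped reducer with its wide end down.

**Last checks:** the final side and top pictures show both stacks upright, threaded on their pins and flat, with the gripper clear. The beaker stands where it was. The yellow cap looked unmoved in the side picture, but the arm hid it in the final top one. The green look-alike was not touched.

**What disagreed:**
- **Fingertip height:** the reported TCP lay about 32 mm below the real fingertips. The first close on the disc missed. I then found the offset by touching the disc's hub with about 17 N, and corrected every later height for it.
- **Gripper opening:** it read 3–4 mm under the diameter on the round parts and about 1 mm over on the hexagon. I judged those grasps from the pictures instead.

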